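Sample bottles from the block heater to the cooling rack, order kept

TASK

The place of each of the four sample bottles in the row of the block heater is the only record of which sample it holds: move them to the cooling rack in the same order, the bottle next to the heater's control panel into the hole next to the rack's wire handle, and so on to the far ends. Keep each bottle upright, lower it fully into its hole rather than dropping it, and let go; leave the tape, the Petri dish and the marker pen where they are.

Things in the scene. Friction and masses are not known exactly. Their poses are not given: they have to be found in the camera images.
- slim_vial: slim clear screw-cap vial with a white cap, 18 mm diameter, 62 mm tall; origin at the centre of its underside, z up; it starts upright in an 18 mm deep bore of the block heater, underside 18 mm below the block's top; held across its wall just above the block
- stoppered_vial: clear stoppered vial with a white crimped cap, 23 mm diameter, 48 mm tall; origin at the centre of its underside, z up; it starts upright in an 18 mm deep bore of the block heater, underside 18 mm below the block's top; held across its wall just above the block
- open_vial: clear open vial without a cap, with a label, 26 mm diameter, 44 mm tall; origin at the centre of its underside, z up; it starts upright in an 18 mm deep bore of the block heater, underside 18 mm below the block's top; held across its wall just above the block
- amber_bottle: amber screw-cap bottle with a black cap, 32 mm diameter, 56 mm tall; origin at the centre of its underside, z up; it starts upright in an 18 mm deep bore of the block heater, underside 18 mm below the block's top; held across its wall just above the block
- block_slim_vial: dull grey aluminium block 74 x 43.5 x 46 mm in the heater, with one 21 mm bore 18 mm deep in the middle of its top: the one in which the slim vial stands at the start; fixed; origin at the centre of its underside, bore mouth 46 mm above it, z up
- block_stoppered_vial: dull grey aluminium block 74 x 43.5 x 46 mm in the heater, with one 26 mm bore 18 mm deep in the middle of its top: the one in which the stoppered vial stands at the start; fixed; origin at the centre of its underside, bore mouth 46 mm above it, z up
- block_open_vial: dull grey aluminium block 74 x 43.5 x 46 mm in the heater, with one 28.5 mm bore 18 mm deep in the middle of its top: the one in which the open vial stands at the start; fixed; origin at the centre of its underside, bore mouth 46 mm above it, z up
- block_amber_bottle: dull grey aluminium block 74 x 43.5 x 46 mm in the heater, with one 35 mm bore 18 mm deep in the middle of its top: the one in which the amber bottle stands at the start; fixed; origin at the centre of its underside, bore mouth 46 mm above it, z up
- block_heater: white bench block heater, 104 x 257 mm, rim 68 mm high, fixed; a row of four aluminium blocks, shuffled at each start, stands in it, tops 72 mm above the table. Sloping grey control panel with display and black knob at its +y end, lower than the blocks. Origin on the table under the middle of the row, z up; places along y at +67.5 (next to the panel), +22.5, -22.5, -67.5 mm
- cooling_rack: light wooden rack, 66 x 192 x 40 mm, fixed, turned any way round; four equal empty holes of 38 mm diameter, 18 mm deep (floor 22 mm above the table); upright wire handle with a black grip, 62 mm high, at its +y end, 122 mm from the origin. Origin on the table under the middle of the row, z up; holes along y at +67.5 (next to the handle), +22.5, -22.5, -67.5 mm
- tape_roll: roll of tan tape lying flat, 98 mm across, 25 mm high; origin at the centre of its underside; a bystander
- petri_base: glass Petri dish, 96 mm across, 18 mm high; origin at the centre of its underside; a bystander
- marker_pen: black marker pen lying on the table, 134 mm long, 13 mm thick; origin near one end; a bystander
Not all that is in view belongs to the job. What is shaped like the stoppered_vial but green or red is not meant. Leave any purple look-alike of the slim_vial alone.

How it is judged:
At the end, for the whole second after the job is handed in: Each bottle stands in the cooling rack hole whose number, counted from the wire handle, is that of its block in the heater counted from the control panel: within 12 mm of the hole's axis in each direction, its underside within 4 mm of the hole's floor, upright within 0.12 rad, at rest and released (((y of block_slim_vial in the frame of block_heater between 0.0575 and 0.0775 m and y of slim_vial in the frame of cooling_rack between 0.0555 and 0.0795 m) or (y of block_slim_vial in the frame of block_heater between 0.0125 and 0.0325 m and y of slim_vial in the frame of cooling_rack between 0.0105 and 0.0345 m) or (y of block_slim_vial in the frame of block_heater between -0.0325 and -0.0125 m and y of slim_vial in the frame of cooling_rack between -0.0345 and -0.0105 m) or (y of block_slim_vial in the frame of block_heater between -0.0775 and -0.0575 m and y of slim_vial in the frame of cooling_rack between -0.0795 and -0.0555 m)) and x of slim_vial in the frame of cooling_rack between -0.012 and 0.012 m and z of slim_vial in the frame of cooling_rack between 0.018 and 0.026 m and angle between each of slim_vial, stoppered_vial, open_vial, amber_bottle's own z axis and vertical below 0.12 rad and linear speed of each of slim_vial, stoppered_vial, open_vial, amber_bottle below 0.02 m/s and ((y of block_stoppered_vial in the frame of block_heater between 0.0575 and 0.0775 m and y of stoppered_vial in the frame of cooling_rack between 0.0555 and 0.0795 m) or (y of block_stoppered_vial in the frame of block_heater between 0.0125 and 0.0325 m and y of stoppered_vial in the frame of cooling_rack between 0.0105 and 0.0345 m) or (y of block_stoppered_vial in the frame of block_heater between -0.0325 and -0.0125 m and y of stoppered_vial in the frame of cooling_rack between -0.0345 and -0.0105 m) or (y of block_stoppered_vial in the frame of block_heater between -0.0775 and -0.0575 m and y of stoppered_vial in the frame of cooling_rack between -0.0795 and -0.0555 m)) and x of stoppered_vial in the frame of cooling_rack between -0.012 and 0.012 m and z of stoppered_vial in the frame of cooling_rack between 0.018 and 0.026 m and ((y of block_open_vial in the frame of block_heater between 0.0575 and 0.0775 m and y of open_vial in the frame of cooling_rack between 0.0555 and 0.0795 m) or (y of block_open_vial in the frame of block_heater between 0.0125 and 0.0325 m and y of open_vial in the frame of cooling_rack between 0.0105 and 0.0345 m) or (y of block_open_vial in the frame of block_heater between -0.0325 and -0.0125 m and y of open_vial in the frame of cooling_rack between -0.0345 and -0.0105 m) or (y of block_open_vial in the frame of block_heater between -0.0775 and -0.0575 m and y of open_vial in the frame of cooling_rack between -0.0795 and -0.0555 m)) and x of open_vial in the frame of cooling_rack between -0.012 and 0.012 m and z of open_vial in the frame of cooling_rack between 0.018 and 0.026 m and ((y of block_amber_bottle in the frame of block_heater between 0.0575 and 0.0775 m and y of amber_bottle in the frame of cooling_rack between 0.0555 and 0.0795 m) or (y of block_amber_bottle in the frame of block_heater between 0.0125 and 0.0325 m and y of amber_bottle in the frame of cooling_rack between 0.0105 and 0.0345 m) or (y of block_amber_bottle in the frame of block_heater between -0.0325 and -0.0125 m and y of amber_bottle in the frame of cooling_rack between -0.0345 and -0.0105 m) or (y of block_amber_bottle in the frame of block_heater between -0.0775 and -0.0575 m and y of amber_bottle in the frame of cooling_rack between -0.0795 and -0.0555 m)) and x of amber_bottle in the frame of cooling_rack between -0.012 and 0.012 m and z of amber_bottle in the frame of cooling_rack between 0.018 and 0.026 m); the robot touches nothing.
It fails at once if a bottle is tipped more than about 35 degrees (angle between any of slim_vial, stoppered_vial, open_vial, amber_bottle's own z axis and vertical above 0.6 rad).
It fails at once if a bottle is dropped (falls free faster than 0.6 m/s, a drop of about 2 cm) ((linear speed of slim_vial above 0.6 m/s and contact force between slim_vial and the arm below 0.01 N and contact force between slim_vial and the fingers below 0.01 N) or (linear speed of stoppered_vial above 0.6 m/s and contact force between stoppered_vial and the arm below 0.01 N and contact force between stoppered_vial and the fingers below 0.01 N) or (linear speed of open_vial above 0.6 m/s and contact force between open_vial and the arm below 0.01 N and contact force between open_vial and the fingers below 0.01 N) or (linear speed of amber_bottle above 0.6 m/s and contact force between amber_bottle and the arm below 0.01 N and contact force between amber_bottle and the fingers below 0.01 N)).
It fails at once if the tape, the Petri dish or the marker pen is moved more than 3 cm (distance of any of tape_roll, petri_base, marker_pen from where it was at the start of the episode above 0.03 m).
It also fails if it takes over 104 s, if anything falls off the work surface, if the arm or the gripper's body presses on something with over 40 N, if the wrist force passes 120 N, or if a joint passes its speed limit or range.

ROBOT

A 6-joint arm with a two-finger parallel gripper is mounted at the origin on a cart in front of the work surface, level with it; the furniture and walls round the work are solid. World frame = base frame: x ahead of the robot, y to its left, z up, the work surface at z = 0. Lengths are in m, angles in rad, forces in N, time in s.
With the tool pointing down it reaches from about 0.4 to 0.925 m from the base axis. Payload 3.4 kg.
Tool frame: the origin (TCP) lies midway between the tips of the shut fingers; the grasp point (between the pads) lies 19 mm behind it (robot.grip_depth is the distance from the TCP to the grasp point, in m); z points along the fingers, y is the line along which they close (so a half turn about z gives the same grasp; the last joint's range is limited). The gripper opens to 85 mm and grips with 20 to 120 N. Pads are 22 mm wide; open, the fingers measure 114 mm over their backs; the gripper's body (76 mm by 85 mm) begins 54 mm behind the grasp point. The pads swing forward as they close: fully open they stand 13 mm farther back than shut.
Start: joints at [-0.073, 0.307, 1.506, -0, 1.328, -0.073], TCP at [0.575, -0, 0.198] pointing down, gripper open.
Joint ranges: [-3.12, 3.12], [-1.05, 2.28], [0.14, 2.33], [-1.42, 4.57], [0.1, 2.73], [-2.68, 2.68]. Speed limits (rad/s): [2.57, 2.57, 3.14, 3.14, 3.14, 3.14].

INTERFACE

Orientations are given as a unit quaternion [x, y, z, w].
In Python, from rig import telemetry, cams, robot, regions_of gives the robot as it stands. The module is installed in compiled form; this text tells all that it offers.
- The arm moves only by the shell command python3 -m jog 'ROWS' [FORCE]. ROWS is JSON, a list of rows, each an object of numbers: "grip": the closure, from -1 (fully open) to 1 (shut); "x", "y", "z": the shift along the tool's x, y, z in units of 30 mm (1.0 is 30 mm); "spin": the turn about the tool's z in units of 6 degrees (1.0 is 6 degrees). In form: [{"grip": .., "x": .., "y": .., "z": .., "spin": ..}, ...]. A call has 1 to 12 rows; each row shifts and turns the commanded pose from where the row before left it, along the tool's axes as they then stand; what a row does not reach is not made up. A row lasts 1/12 s, in which the tool goes at most 41.7 mm and 7.16 degrees, less where a joint would pass 70% of its speed; a pose out of reach is approached as far as the arm can. A call is refused whole if a number of a shift passes 1 or a number of a turn 1, either way. A call with a gripper value outside its range is refused whole. The fingers move at their own pace and stop on an object; FORCE is the grip in N (left out, the last holds). Time passes only in rows, so rows that do not move let the fingers close. It gives the time, the measured TCP pose, the force, the opening and the grip force at its end, in the units of the state.
- telemetry.sense(): the state, without advancing time (a new reading comes with each control period).
- cams.get_image(name): name is "scene" or "side" or "wrist"; returns a dict with "image" (480x640x3 uint8, blue, green, red), "vfov" (degrees; the focal length in pixels is half the picture's height over the tangent of half this angle, whatever the lens; pixels are square), "cx", "cy" (the principal point, pixels), "R" (3x3) and "t" (3): a world point X has camera coordinates R X + t. Camera axes: x right, y down, z forward; pixel columns grow to the right and rows downward; lengths in m; the calibration is good to about 2 mm. A picture is of the moment at which its call begins. There is no depth.
- robot.job_done(): hands the job in; it is judged then, once.
Trained networks look in a picture, given as the dict that the camera call returned (one of the last four; its "shot" number tells which), for a name from the list of things; names that differ only in an ending like _2 or _b are one class to them, and where a whole thing is asked for, a point or a joint stands for the part that bears it (a point fixed in the world has none). Each returns a list of dicts, best first, with "score" (0 to 1); they miss things now and then, are a little off and sometimes report something else, mostly with a low value. They report only what shows in the picture. A call takes as long as a camera call. They do not tell look-alikes from the thing itself.
- regions_of(picture, thing): "region" (480x640 bool, what is visible of it) and "pixel" ([row, column] in pixels, amid what is visible of it).
The state is a dict: "t": time; "joint_pos": joint angles; "dq": joint speeds; "joint_efforts": joint torques, N m; "ee_pos": TCP position; "ee_rot": TCP orientation; "wrist_force": force on the tool from outside, world axes, zero at the start; "ft_torque": the same for the moment, N m; "width": finger opening in m; "grip_force": force on a finger pad.
Only numpy, scipy, OpenCV 4.12 (cv2) and the standard library are available. Lean on these libraries where they do the work, as an engineer would, in place of code of your own. Each camera call takes 0.05 s, during which the arm holds its last target. There are 200 camera calls.

## Working session

There is one attempt and no reset: what is moved stays moved. The work goes in short steps, Python scripts to look and compute and a shell command to move; the robot and the scene stay as the last step left them, time stands still between calls to the robot, and variables do not carry over. Pictures are saved under pics/ and viewed, at most 14 in all, crops included, and the job is handed in when it is done.

```bash
mkdir -p pics
cat > h.py <<'E'
import numpy as np,cv2
from rig import telemetry,cams,robot,regions_of
def shot(n,f=None):
    p=cams.get_image(n)
    if f: cv2.imwrite('pics/'+f,p['image'])
    return p
def foc(p): return 240/np.tan(np.radians(p['vfov'])/2)
def ray(p,r,c):
    R=np.array(p['R']);t=np.array(p['t']);f=foc(p)
    d=R.T@np.array([(c-p['cx'])/f,(r-p['cy'])/f,1]);return -R.T@t,d
def onz(p,r,c,z):
    o,d=ray(p,r,c);return o+d*(z-o[2])/d[2]
def proj(p,X):
    q=np.array(p['R'])@np.array(X)+np.array(p['t']);f=foc(p)
    return np.array([p['cy']+f*q[1]/q[2],p['cx']+f*q[0]/q[2]])
E
python3 - <<'E'
from h import *
print(telemetry.sense())
for n in ['scene','side','wrist']:
    p=shot(n,n+'0.png')
    print(n,p['vfov'],np.round(-np.array(p['R']).T@np.array(p['t']),3))
    for th in ['slim_vial','stoppered_vial','open_vial','amber_bottle','block_heater','cooling_rack','tape_roll','petri_base','marker_pen']:
        for d in regions_of(p,th):
            if d['score']>.3: print(th,round(d['score'],2),np.round(d['pixel']),d['region'].sum())
E
```

```text
{'t': 0.0, 'joint_pos': array([-7.35030188e-02,  3.07562622e-01,  1.50767162e+00, -7.93735954e-06,
        1.32843731e+00, -7.34744436e-02]), 'dq': array([ 6.09919650e-04,  1.94771086e-03,  3.30528551e-05,  4.97924954e-04,
       -1.44515572e-03, -3.22026166e-04]), 'joint_efforts': array([-2.40806599e-03, -4.57556927e+01, -2.51919490e+01, -3.95127336e-04,
        1.32516641e-02, -2.41733758e-06]), 'ee_pos': array([5.74218719e-01, 2.81431240e-05, 1.96887756e-01]), 'ee_rot': array([ 7.07115826e-01,  7.07096973e-01, -6.81967463e-04, -7.84466376e-04]), 'wrist_force': array([-0.85980881,  0.40025371, -0.36228588]), 'ft_torque': array([ 0.02521376, -0.01468915,  0.01507394]), 'grip_force': 0.0, 'width': 0.08519005676532437}
scene 49.85465127959658 [-0.201 -0.535  0.9  ]
slim_vial 0.69 [240. 174.] 141
slim_vial 0.45 [203. 199.] 100
stoppered_vial 0.66 [248. 285.] 121
stoppered_vial 0.57 [217. 245.] 137
stoppered_vial 0.48 [208. 257.] 98
open_vial 0.61 [209. 215.] 130
amber_bottle 0.64 [211. 231.] 246
block_heater 0.56 [233. 210.] 2531
cooling_rack 0.91 [277. 350.] 2523
tape_roll 0.55 [224. 
[... 260 characters left out ...]
76 [306. 228.] 258
stoppered_vial 0.46 [278. 281.] 193
open_vial 0.71 [311. 254.] 300
amber_bottle 0.67 [291. 272.] 472
block_heater 0.63 [358. 243.] 6295
cooling_rack 0.64 [241. 342.] 2458
tape_roll 0.94 [246. 250.] 837
petri_base 0.81 [205. 364.] 599
marker_pen 0.65 [278. 219.] 332
wrist 62.38818200567424 [0.575 0.075 0.374]
slim_vial 0.47 [ 87. 240.] 5589
stoppered_vial 0.81 [ 44. 360.] 999
stoppered_vial 0.68 [209. 262.] 777
amber_bottle 0.58 [ 18. 205.] 2662
block_heater 0.8 [121. 249.] 7821
cooling_rack 0.76 [370. 284.] 13024
tape_roll 0.66 [281. 505.] 4551
tape_roll 0.36 [118. 255.] 7741
petri_base 0.74 [120. 252.] 7549
marker_pen 0.98 [132. 449.] 2315
marker_pen 0.33 [ 93. 217.] 1249
```

Run:
```python
import cv2
a=cv2.imread('pics/scene0.png')[160:360,120:520];cv2.imwrite('pics/sc.png',cv2.resize(a,None,fx=2,fy=2,interpolation=2))
a=cv2.imread('pics/side0.png')[180:430,150:450];cv2.imwrite('pics/si.png',cv2.resize(a,None,fx=2.4,fy=2.4,interpolation=2))
```

```text
(no output)
```

View pics/sc.png

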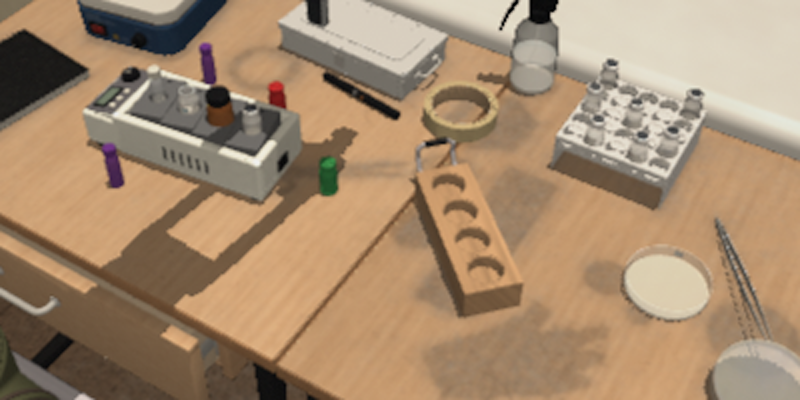

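View pics/si.png

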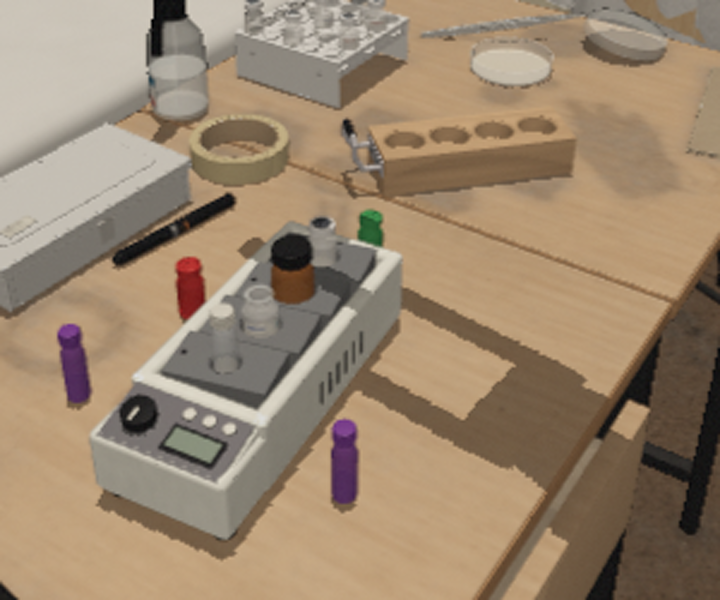

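View pics/wrist0.png

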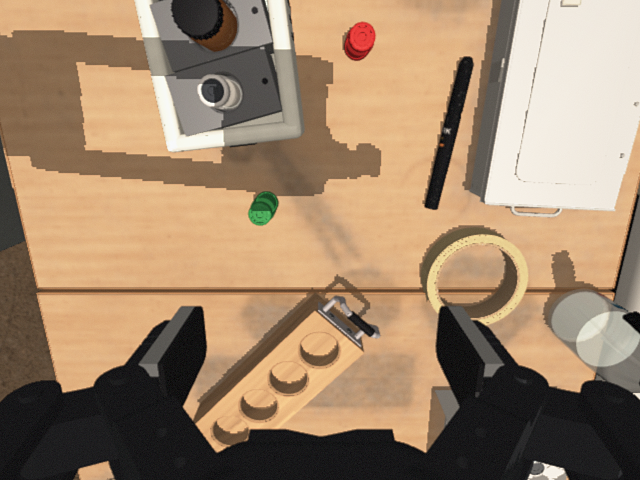

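Scene: the row from the panel (scene crop ~105,90) reads slim (155,80), open (190,97), amber (220,105), stoppered (253,120). Look-alikes are purple slims (207,62) and (112,165), red (277,95) and green (328,175), all standing on the table outside the heater. The rack handle is at (437,150).

In the wrist image, rack holes 1–4 are at columns/rows (321,347), (290,377), (260,404), (232,430), with the handle end at upper right.

Run:
```python
from h import *
p=shot('wrist')
print('R',np.round(p['R'],3))
for n,c,r,z in [('rim',165,150,.068),('rim',302,137,.068),('stop cap',212,92,.102),('amb cap',198,14,.11),('h1',320,348,.04),('h2',289,377,.04),('h3',259,404,.04),('h4',231,431,.04)]:
    print(n,np.round(onz(p,r,c,z),4))
s=shot('side')
for n,c,r,z in [('slim cap',150+222/2.4,180+312/2.4,.116),('open',150+259/2.4,180+295/2.4,.098),('amb',150+291/2.4,180+247/2.4,.110),('stop',150+321/2.4,180+225/2.4,.102)]:
    print(n,np.round(onz(s,r,c,z),4))
```

```text
R [[ 1.     0.     0.   ]
 [ 0.    -0.955  0.296]
 [ 0.    -0.296 -0.955]]
rim [0.4567 0.0484 0.068 ]
rim [0.5606 0.058  0.068 ]
stop cap [0.5044 0.0881 0.102 ]
amb cap [0.5017 0.1313 0.11  ]
h1 [ 0.5739 -0.1418  0.04  ]
h2 [ 0.5432 -0.1748  0.04  ]
h3 [ 0.512  -0.2071  0.04  ]
h4 [ 0.4813 -0.241   0.04  ]
slim cap [0.4874 0.2261 0.116 ]
open [0.493  0.1811 0.098 ]
amb [0.4981 0.1367 0.11  ]
stop [0.503  0.0927 0.102 ]
```

```bash
python3 -m jog '[{"grip":-1,"x":0.9,"y":-0.5},{"grip":-1,"x":0.9,"y":-0.5},{"grip":-1,"x":0.9,"y":-0.5},{"grip":-1,"x":0.9,"y":-0.5},{"grip":-1,"x":0.9,"y":-0.5,"spin":-1},{"grip":-1},{"grip":-1},{"grip":-1}]' 30
python3 - <<'E'
from h import *
p=shot('wrist','w1.png')
for th in ['slim_vial','stoppered_vial','open_vial','amber_bottle']:
    for d in regions_of(p,th):
        if d['score']>.3: print(th,round(d['score'],2),np.round(d['pixel']),d['region'].sum())
# predicted caps
for x,y,z in [(.487,.226,.116),(.493,.181,.098),(.498,.136,.11),(.503,.0915,.102)]: print(np.round(proj(p,(x,y,z))))
E
```

```text
stoppered_vial 0.94 [206. 261.] 768
stoppered_vial 0.63 [ 42. 358.] 927
stoppered_vial 0.6 [ 87. 244.] 5706
stoppered_vial 0.58 [ 92. 217.] 1278
amber_bottle 0.57 [ 18. 205.] 2550
[-197.  149.]
[-76. 181.]
[  5. 191.]
[ 86. 209.]schema error: expected keys grip, x, y, z, spin
```

View pics/w1.png

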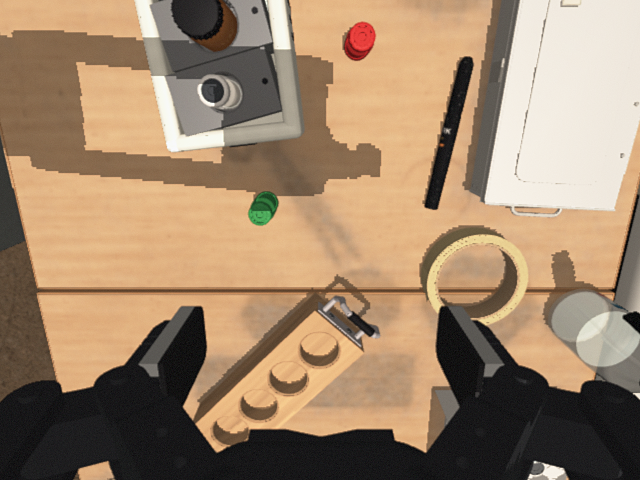

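The move was refused because every row needs all the keys, so the picture is unchanged. Retrying with full rows.

```bash
python3 -m jog '[{"grip":-1,"x":0.9,"y":-0.5,"z":0,"spin":0},{"grip":-1,"x":0.9,"y":-0.5,"z":0,"spin":0},{"grip":-1,"x":0.9,"y":-0.5,"z":0,"spin":0},{"grip":-1,"x":0.9,"y":-0.5,"z":0,"spin":0},{"grip":-1,"x":0.9,"y":-0.5,"z":0,"spin":-1},{"grip":-1,"x":0,"y":0,"z":0,"spin":0},{"grip":-1,"x":0,"y":0,"z":0,"spin":0},{"grip":-1,"x":0,"y":0,"z":0,"spin":0}]' 30
python3 - <<'E'
from h import *
p=shot('wrist','w2.png')
for th in ['slim_vial','stoppered_vial','open_vial','amber_bottle']:
    for d in regions_of(p,th):
        if d['score']>.3: print(th,round(d['score'],2),np.round(d['pixel']),d['region'].sum())
for x,y,z in [(.487,.226,.116),(.493,.181,.098),(.498,.136,.11),(.503,.0915,.102)]: print(np.round(proj(p,(x,y,z))))
E
```

```text
t: 2.52
ee_pos: [0.5004, 0.1348, 0.198]
ee_rot: [0.669, 0.743, 0.0, 0.001]
wrist_force: [-0.1, -0.1, -0.0]
width: 0.0854
grip_force: 0.0
slim_vial 0.8 [ 90. 320.] 642
slim_vial 0.74 [ 82. 200.] 814
slim_vial 0.7 [ 77. 476.] 1015
stoppered_vial 0.73 [220. 434.] 897
stoppered_vial 0.63 [343. 328.] 881
stoppered_vial 0.58 [273. 320.] 1029
open_vial 0.82 [157. 317.] 1071
open_vial 0.39 [421. 355.] 947
amber_bottle 0.91 [216. 319.] 1839
[ 84. 315.]
[156. 317.]
[225. 318.]
[280. 319.]
```

View pics/w2.png

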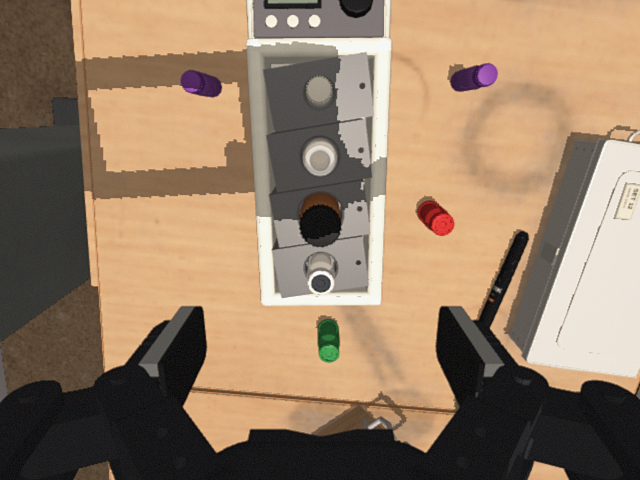

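The wrist view shows the true row on column ~320, with slim at row 91, open at 156, amber at 225 and stoppered at 283. The look-alikes are purple (200,83) and (476,77), red (435,217) and green (328,340), all off the heater. The choice is confirmed.

```bash
cat >> h.py <<'E'
from scipy.spatial.transform import Rotation as Ro
def to(x,y,z):
    s=telemetry.sense();R=Ro.from_quat(s['ee_rot'])
    d=np.array([x,y,z])-s['ee_pos']
    print('tcp',np.round(s['ee_pos'],4),'tilt/yaw of x',np.round(np.degrees(np.arctan2(*R.as_matrix()[:2,0][::-1])),2),'shift units',np.round(R.inv().apply(d)/.03,3))
E
python3 - <<'E'
from h import *
p=shot('wrist')
for n,c,r,z in [('slim',320,91,.116),('open',320,156,.098),('amb',320,224,.110),('stop',321,283,.102)]:
    X=onz(p,r,c,z);print(n,np.round(X,4));to(X[0],X[1],.075)
E
```

```text
slim [0.4907 0.2216 0.116 ]
tcp [0.5005 0.1342 0.1977] tilt/yaw of x 95.9 shift units [ 2.933 -0.026  4.09 ]
open [0.4949 0.1808 0.098 ]
tcp [0.5005 0.1342 0.1977] tilt/yaw of x 95.9 shift units [ 1.566 -0.028  4.09 ]
amb [0.4995 0.136  0.11  ]
tcp [0.5005 0.1342 0.1977] tilt/yaw of x 95.9 shift units [ 0.065 -0.028  4.091]
stop [0.5051 0.0885 0.102 ]
tcp [0.5005 0.1342 0.1977] tilt/yaw of x 95.9 shift units [-1.530e+00 -4.000e-03  4.091e+00]
```

```bash
python3 -m jog '[{"grip":-1,"x":0,"y":0,"z":1,"spin":0},{"grip":-1,"x":0,"y":-0.02,"z":1,"spin":0},{"grip":-1,"x":0.05,"y":0,"z":0.9,"spin":0},{"grip":-1,"x":0,"y":0,"z":0.7,"spin":0},{"grip":-1,"x":0,"y":0,"z":0.47,"spin":0},{"grip":-1,"x":0,"y":0,"z":0,"spin":0},{"grip":-1,"x":0,"y":0,"z":0,"spin":0},{"grip":-1,"x":0,"y":0,"z":0,"spin":0}]' 30
python3 -m jog '[{"grip":0,"x":0,"y":0,"z":0,"spin":0},{"grip":0.2,"x":0,"y":0,"z":0,"spin":0},{"grip":0.4,"x":0,"y":0,"z":0,"spin":0},{"grip":1,"x":0,"y":0,"z":0,"spin":0},{"grip":1,"x":0,"y":0,"z":0,"spin":0},{"grip":1,"x":0,"y":0,"z":0,"spin":0},{"grip":1,"x":0,"y":0,"z":0,"spin":0},{"grip":1,"x":0,"y":0,"z":0,"spin":0},{"grip":1,"x":0,"y":0,"z":0,"spin":0}]' 30
```

```text
t: 3.48
ee_pos: [0.5003, 0.1363, 0.0765]
ee_rot: [0.669, 0.743, 0.001, 0.0]
wrist_force: [-0.4, -0.7, -0.1]
width: 0.0857
grip_force: 0.0
t: 4.23
ee_pos: [0.4956, 0.1363, 0.0783]
ee_rot: [0.669, 0.743, -0.002, -0.002]
wrist_force: [-11.6, -0.7, 27.3]
width: 0.0001
grip_force: 13.7
```

Run:
```python
from h import *
a=shot('wrist')['image'];b=shot('side')['image'][180:430,150:450]
cv2.imwrite('pics/g1.png',np.hstack([cv2.resize(a,(440,330)),cv2.resize(b,(360,300))[:330] if 0 else cv2.copyMakeBorder(cv2.resize(b,(360,300)),0,30,0,0,0)]))
print(telemetry.sense())
```

```text
{'t': 4.3333, 'joint_pos': array([1.85619560e-01, 3.50408769e-01, 1.78912627e+00, 7.77146982e-04,
       1.00686460e+00, 8.03915147e-02]), 'dq': array([-0.00169975, -0.00237735,  0.00157429, -0.00174094, -0.00167556,
       -0.00156254]), 'joint_efforts': array([-1.12081926e+00, -2.99034119e+01, -1.99471700e+01, -3.57500548e-01,
       -4.54523072e+00, -1.90852268e-02]), 'ee_pos': array([0.49555802, 0.1362645 , 0.07834056]), 'ee_rot': array([ 0.66909471,  0.74317319, -0.00171083, -0.0017197 ]), 'wrist_force': array([-12.53250665,  -0.47602974,  26.14358262]), 'ft_torque': array([-0.20511582,  2.17011744, -0.03160169]), 'grip_force': 13.622127114358591, 'width': -0.00010450788508813147}
```

View pics/g1.png

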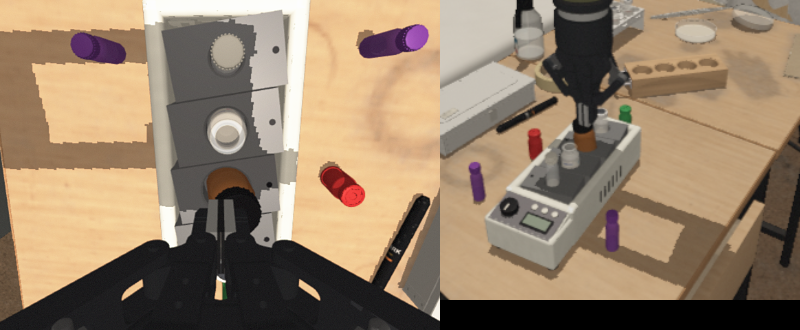

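The pads shut to zero width: the amber bottle isn't between them and looks tilted. Looking closely before moving anything.

Run:
```python
from h import *
p=shot('wrist');s=telemetry.sense()
print('tcp px',proj(p,s['ee_pos']),'bore px',proj(p,(.4995,.136,.072)),'cap upright px',proj(p,(.4995,.136,.11)))
a=p['image'][220:380,230:430]
q=shot('side')['image'][250:340,210:330]; r=shot('scene'); 
c=r['image'][150:260,160:310]
cv2.imwrite('pics/g2.png',np.vstack([np.hstack([cv2.resize(a,(400,300),interpolation=2),cv2.resize(q,(400,300),interpolation=2)]),np.hstack([cv2.resize(c,(400,300),interpolation=2),np.zeros((300,400,3),np.uint8)])]))
```

```text
tcp px [277.03868531 321.71364311] bore px [273.24572298 329.52340427] cap upright px [309.53071899 331.07232671]
```

View pics/g2.png

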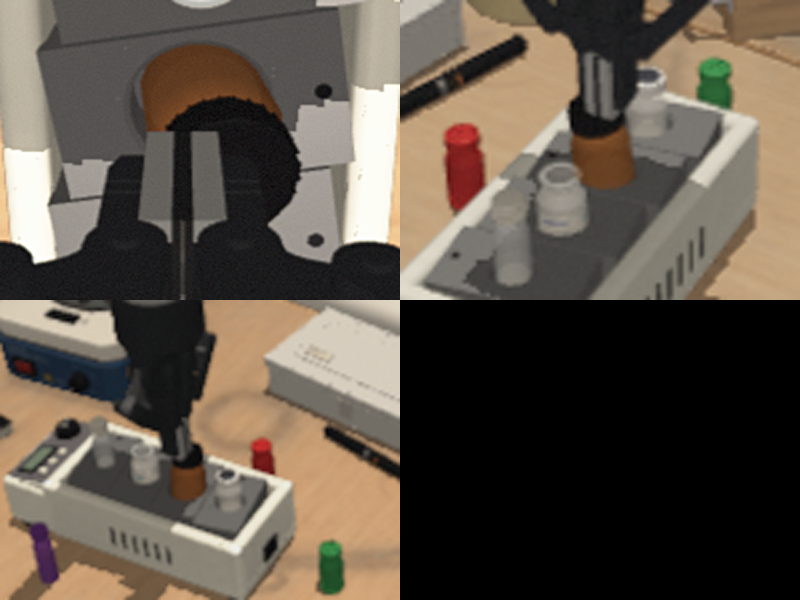

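The pads closed on top of the cap, with the tips at z≈0.11 while the reported TCP was 0.078. So the real tips sit about 32 mm behind the reported TCP. I'll lift off gently and measure the tip offset.

```bash
python3 -m jog '[{"grip":1,"x":0,"y":0,"z":-0.1,"spin":0},{"grip":1,"x":0,"y":0,"z":-0.2,"spin":0},{"grip":1,"x":0,"y":0,"z":-0.5,"spin":0},{"grip":1,"x":0,"y":0,"z":-1,"spin":0},{"grip":1,"x":0,"y":0,"z":-1,"spin":0},{"grip":1,"x":0,"y":0,"z":0,"spin":0},{"grip":1,"x":0,"y":0,"z":0,"spin":0}]' 30
python3 - <<'E'
from h import *
s=telemetry.sense();T=s['ee_pos'];print(T,robot.grip_depth,s['width'])
p=shot('wrist');q=shot('side');r=shot('scene')
for n,i in (('wrist',p),('side',q),('scene',r)): print(n,[np.round(proj(i,T+[0,0,h])).tolist() for h in (0,.02,.035)])
a=p['image'][160:400,220:460]
b=q['image'][220:320,210:330];c=r['image'][130:230,160:280]
cv2.imwrite('pics/g3.png',np.vstack([np.hstack([cv2.resize(x,(360,300),interpolation=2) for x in (b,c)]),np.hstack([cv2.resize(a,(300,300)),np.zeros((300,420,3),np.uint8)])]))
E
```

```text
t: 5.07
ee_pos: [0.5013, 0.1368, 0.1618]
ee_rot: [0.669, 0.743, 0.002, 0.002]
wrist_force: [-0.9, -0.1, 0.1]
width: 0.0
grip_force: 0.0
[0.50134611 0.13678525 0.16184833] 0.0187 4.9812225824724565e-05
wrist [[277.0, 322.0], [295.0, 322.0], [312.0, 322.0]]
side [[257.0, 269.0], [247.0, 268.0], [239.0, 268.0]]
scene [[187.0, 224.0], [181.0, 223.0], [175.0, 222.0]]
```

View pics/g3.png

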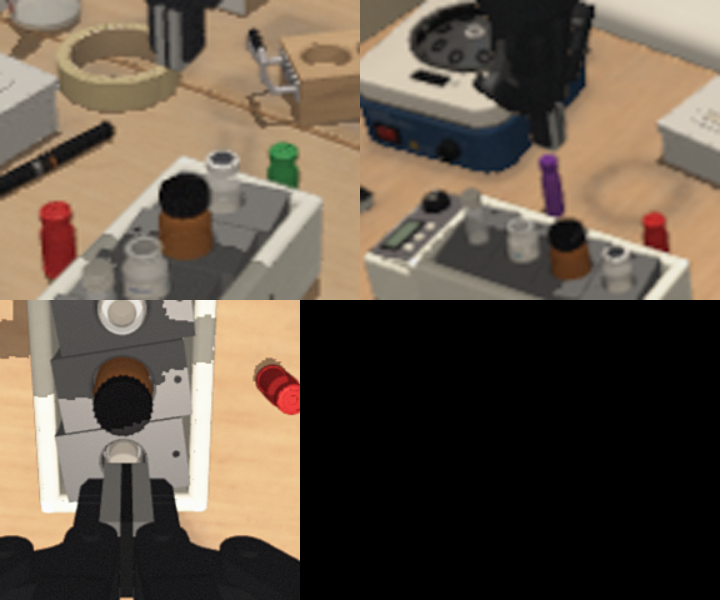

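The bottle is upright again. The side view (269,243) and scene view (223,179) put the shut tips about 29 mm behind the reported TCP, so I'll descend to TCP z≈0.046.

```bash
python3 -m jog '[{"grip":-1,"x":0,"y":-0.04,"z":0,"spin":0},{"grip":-1,"x":0,"y":0,"z":0,"spin":0},{"grip":-1,"x":0,"y":0,"z":0,"spin":0},{"grip":-1,"x":0,"y":0,"z":0,"spin":0},{"grip":-1,"x":0,"y":0,"z":0,"spin":0},{"grip":-1,"x":0,"y":0,"z":0,"spin":0},{"grip":-1,"x":0,"y":0,"z":1,"spin":0},{"grip":-1,"x":0,"y":0,"z":1,"spin":0},{"grip":-1,"x":0,"y":0,"z":0.9,"spin":0},{"grip":-1,"x":0,"y":0,"z":0.6,"spin":0},{"grip":-1,"x":0,"y":0,"z":0.4,"spin":0},{"grip":-1,"x":0,"y":0,"z":0,"spin":0}]' 30
python3 -m jog '[{"grip":0,"x":0,"y":0,"z":0,"spin":0},{"grip":0.1,"x":0,"y":0,"z":0,"spin":0},{"grip":0.3,"x":0,"y":0,"z":0,"spin":0},{"grip":0.5,"x":0,"y":0,"z":0,"spin":0},{"grip":1,"x":0,"y":0,"z":0,"spin":0},{"grip":1,"x":0,"y":0,"z":0,"spin":0},{"grip":1,"x":0,"y":0,"z":0,"spin":0},{"grip":1,"x":0,"y":0,"z":0,"spin":0}]' 30
```

```text
t: 6.22
ee_pos: [0.4958, 0.1358, 0.0401]
ee_rot: [0.669, 0.743, -0.002, -0.002]
wrist_force: [-0.6, -0.4, -1.0]
width: 0.0855
grip_force: 0.0
t: 6.88
ee_pos: [0.499, 0.1365, 0.0439]
ee_rot: [0.669, 0.743, 0.001, 0.001]
wrist_force: [-0.8, 0.1, 6.1]
width: 0.0303
grip_force: 29.5
```

Amber is gripped. Lifting it and cross-checking the rack from three cameras.

```bash
python3 -m jog '[{"grip":1,"x":0,"y":0,"z":-0.3,"spin":0},{"grip":1,"x":0,"y":0,"z":-0.6,"spin":0},{"grip":1,"x":0,"y":0,"z":-0.8,"spin":0},{"grip":1,"x":0,"y":0,"z":-0.8,"spin":0},{"grip":1,"x":0,"y":0,"z":-0.5,"spin":0},{"grip":1,"x":0,"y":0,"z":0,"spin":0},{"grip":1,"x":-0.6,"y":0,"z":0,"spin":0},{"grip":1,"x":-0.9,"y":-0.1,"z":0,"spin":0},{"grip":1,"x":-0.9,"y":-0.1,"z":0,"spin":0},{"grip":1,"x":-0.9,"y":-0.1,"z":0,"spin":0},{"grip":1,"x":-0.6,"y":-0.1,"z":0,"spin":0},{"grip":1,"x":0,"y":0,"z":0,"spin":0}]' 30
python3 - <<'E'
from h import *
p=shot('wrist','w4.png');q=shot('side');r=shot('scene')
for c in [(407,139),(450,134),(494,130),(538,124)]: print('side',np.round(onz(q,180+c[1]/2.4,150+c[0]/2.4,.04),4))
for c in [(450,183),(461,210),(473,238),(487,268)]: print('scene',np.round(onz(r,160+c[1]/2,120+c[0]/2,.04),4))
E
```

```text
t: 7.88
ee_pos: [0.4973, 0.0156, 0.132]
ee_rot: [0.67, 0.742, -0.001, -0.0]
wrist_force: [0.8, -0.0, -0.5]
width: 0.0307
grip_force: 30.8
side [ 0.5706 -0.1451  0.04  ]
side [ 0.541  -0.1767  0.04  ]
side [ 0.5091 -0.2078  0.04  ]
side [ 0.4785 -0.2429  0.04  ]
scene [ 0.575  -0.1497  0.04  ]
scene [ 0.5432 -0.1817  0.04  ]
scene [ 0.5122 -0.2138  0.04  ]
scene [ 0.4815 -0.2474  0.04  ]
```

View pics/w4.png

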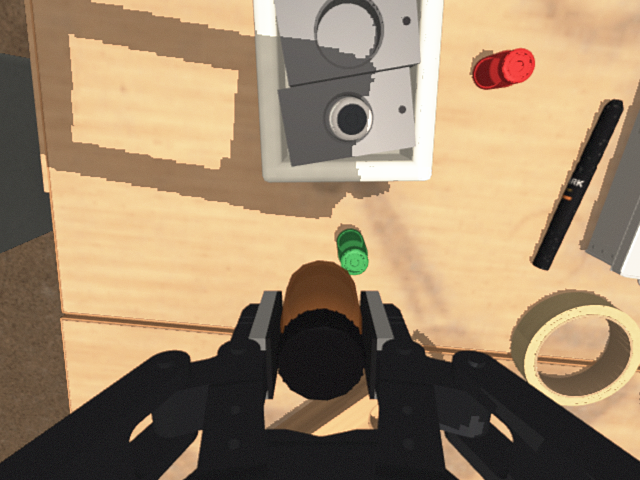

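Amber hangs centred and upright in the pads. For a precise rack fix I'll turn to the rack's heading and view it from beyond hole 4.

```bash
python3 -m jog '[{"grip":1,"x":-0.5,"y":-0.2,"z":-0.3,"spin":0},{"grip":1,"x":-0.9,"y":-0.34,"z":-0.2,"spin":0.8},{"grip":1,"x":-0.95,"y":-0.2,"z":-0.2,"spin":0},{"grip":1,"x":-0.95,"y":-0.2,"z":-0.2,"spin":0},{"grip":1,"x":-0.95,"y":-0.2,"z":-0.2,"spin":0},{"grip":1,"x":-0.95,"y":-0.2,"z":-0.2,"spin":0},{"grip":1,"x":-0.95,"y":-0.2,"z":-0.2,"spin":0},{"grip":1,"x":-0.95,"y":-0.2,"z":-0.2,"spin":0},{"grip":1,"x":-0.95,"y":-0.2,"z":-0.2,"spin":0},{"grip":1,"x":-0.95,"y":-0.2,"z":-0.2,"spin":0},{"grip":1,"x":-0.5,"y":-0.2,"z":0,"spin":0},{"grip":1,"x":0,"y":0,"z":0,"spin":0}]' 30
python3 -m jog '[{"grip":1,"x":0,"y":0,"z":0,"spin":0.6},{"grip":1,"x":0,"y":0,"z":0,"spin":1},{"grip":1,"x":0,"y":0,"z":0,"spin":1},{"grip":1,"x":0,"y":0,"z":0,"spin":1},{"grip":1,"x":0,"y":0,"z":0,"spin":1},{"grip":1,"x":0,"y":0,"z":0,"spin":1},{"grip":1,"x":0,"y":0,"z":0,"spin":1},{"grip":1,"x":0,"y":0,"z":0,"spin":0.75},{"grip":1,"x":0,"y":0,"z":0,"spin":0},{"grip":1,"x":0,"y":0,"z":0,"spin":0},{"grip":1,"x":0,"y":0,"z":0,"spin":0}]' 30
python3 - <<'E'
from h import *
p=shot('wrist','w5.png')
for x,y in [(.574,-.1418),(.5432,-.1748),(.512,-.2071),(.4813,-.241)]: print(np.round(proj(p,(x,y,.04))))
to(.5112,-.2087,.1)
E
```

```text
t: 9.03
ee_pos: [0.438, -0.2712, 0.1959]
ee_rot: [0.7, 0.714, -0.0, 0.001]
wrist_force: [0.1, 0.6, -0.4]
width: 0.0306
grip_force: 30.8
t: 9.95
ee_pos: [0.438, -0.2678, 0.1955]
ee_rot: [0.916, 0.401, -0.0, -0.0]
wrist_force: [0.4, -0.4, -0.2]
width: 0.0306
grip_force: 30.8
[-47. 341.]
[ 23. 340.]
[ 87. 338.]
[146. 338.]
tcp [ 0.438  -0.268   0.1955] tilt/yaw of x 47.25 shift units [3.109 0.452 3.185]
```

View pics/w5.png

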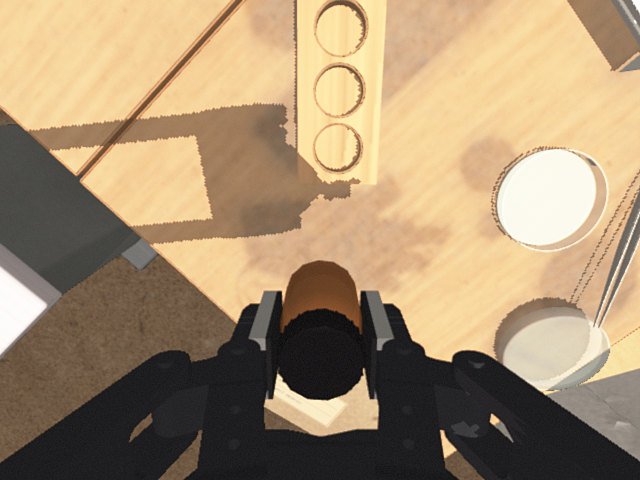

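The rack is now square in view, with hole 4 at (338,148), hole 3 at (340,90) and hole 2 at (342,27).

Run:
```python
from h import *
p=shot('wrist');s=telemetry.sense();T=s['ee_pos']
H=[onz(p,r,c,.04)[:2] for r,c in [(27,342),(90,340),(148.5,337.5)]];print(np.round(H,4))
A=np.array([[.5739,-.1418],[.5432,-.1748],[.512,-.2071],[.4813,-.241]])
# fit rack centre+yaw to both wrist views
P=np.vstack([H,H,A]);L=np.array([.0225,-.0225,-.0675]*2+[.0675,.0225,-.0225,-.0675])
from scipy.optimize import least_squares
f=lambda v:(np.array([v[0],v[1]])+np.outer(L,[np.cos(v[2]),np.sin(v[2])])-P).ravel()
v=least_squares(f,[.527,-.19,.82]).x;print(v,np.degrees(v[2]),np.abs(f(v)).max())
np.save('rack.npy',v)
for l in (.0675,.0225,-.0225,-.0675): print(np.round(v[:2]+l*np.array([np.cos(v[2]),np.sin(v[2])]),4))
B=onz(p,354,321,T[2]+.066);print('bottle vs tcp',np.round(B-T,4))
d=v[:2]-.0225*np.array([np.cos(v[2]),np.sin(v[2])]);to(d[0],d[1],.075)
```

```text
[[ 0.5425 -0.1782]
 [ 0.5116 -0.2104]
 [ 0.48   -0.2425]]
[ 0.52715079 -0.19288755  0.81405336] 46.64182157555109 0.0021467578754165995
[ 0.5735 -0.1438]
[ 0.5426 -0.1765]
[ 0.5117 -0.2092]
[ 0.4808 -0.242 ]
bottle vs tcp [0.001  0.0013 0.066 ]
tcp [ 0.4379 -0.2683  0.1956] tilt/yaw of x 47.21 shift units [3.115 0.47  4.02 ]
```

```bash
python3 -m jog '[{"grip":1,"x":0.4,"y":0.1,"z":0,"spin":0},{"grip":1,"x":0.8,"y":0.1,"z":0,"spin":0.1},{"grip":1,"x":0.9,"y":0.1,"z":0,"spin":0},{"grip":1,"x":0.6,"y":0.1,"z":0,"spin":0},{"grip":1,"x":0.36,"y":0.07,"z":0.4,"spin":0},{"grip":1,"x":0,"y":0,"z":0.9,"spin":0},{"grip":1,"x":0,"y":0,"z":1,"spin":0},{"grip":1,"x":0,"y":0,"z":1,"spin":0},{"grip":1,"x":0,"y":0,"z":0.9,"spin":0},{"grip":1,"x":0,"y":0,"z":0.7,"spin":0},{"grip":1,"x":0,"y":0,"z":0.3,"spin":0},{"grip":1,"x":0,"y":0,"z":0,"spin":0}]' 30
python3 - <<'E'
from h import *
v=np.load('rack.npy');d=v[:2]-.0225*np.array([np.cos(v[2]),np.sin(v[2])]);to(d[0],d[1],.012)
E
```

```text
t: 11.05
ee_pos: [0.5088, -0.2105, 0.0368]
ee_rot: [0.919, 0.395, -0.002, -0.002]
wrist_force: [-0.2, -0.1, -0.1]
width: 0.0306
grip_force: 30.8
tcp [ 0.5088 -0.2105  0.0368] tilt/yaw of x 46.51 shift units [0.098 0.047 0.825]
```

```bash
python3 -m jog '[{"grip":1,"x":0.03,"y":0.03,"z":0.05,"spin":0},{"grip":1,"x":0,"y":0,"z":0.15,"spin":0},{"grip":1,"x":0,"y":0,"z":0.15,"spin":0},{"grip":1,"x":0,"y":0,"z":0.15,"spin":0},{"grip":1,"x":0,"y":0,"z":0.15,"spin":0},{"grip":1,"x":0,"y":0,"z":0.1,"spin":0},{"grip":1,"x":0,"y":0,"z":0,"spin":0},{"grip":1,"x":0,"y":0,"z":0,"spin":0}]' 30
python3 - <<'E'
from h import *
v=np.load('rack.npy');d=v[:2]-.0225*np.array([np.cos(v[2]),np.sin(v[2])]);to(d[0],d[1],.012)
E
```

```text
t: 11.72
ee_pos: [0.5149, -0.2098, 0.0218]
ee_rot: [0.919, 0.394, 0.003, 0.001]
wrist_force: [-0.6, 12.6, 25.7]
width: 0.0307
grip_force: 42.5
tcp [ 0.5149 -0.2098  0.0218] tilt/yaw of x 46.45 shift units [-0.063 -0.092  0.325]
```

```bash
python3 -m jog '[{"grip":1,"x":0,"y":0,"z":-0.25,"spin":0},{"grip":1,"x":0,"y":0,"z":-0.25,"spin":0},{"grip":1,"x":0,"y":0,"z":0,"spin":0},{"grip":1,"x":0,"y":0,"z":0,"spin":0},{"grip":1,"x":0,"y":0,"z":0,"spin":0},{"grip":1,"x":0,"y":0,"z":0,"spin":0}]' 30
python3 - <<'E'
from h import *
v=np.load('rack.npy');d=v[:2]-.0225*np.array([np.cos(v[2]),np.sin(v[2])]);to(d[0],d[1],.012)
p=shot('wrist');print('hole px',proj(p,(d[0],d[1],.04)))
a=cv2.resize(p['image'][180:420,220:430],(420,480),interpolation=2)
q=shot('side')['image'][200:290,300:390]
cv2.imwrite('pics/p1.png',np.hstack([a,cv2.resize(q,(380,480),interpolation=2)]))
E
```

```text
t: 12.22
ee_pos: [0.5117, -0.2117, 0.0316]
ee_rot: [0.919, 0.395, -0.0, -0.0]
wrist_force: [-0.2, -0.3, -0.6]
width: 0.0307
grip_force: 39.3
tcp [ 0.5117 -0.2117  0.0316] tilt/yaw of x 46.48 shift units [ 0.058 -0.055  0.654]
hole px [280.31943417 317.24384287]
```

View pics/p1.png

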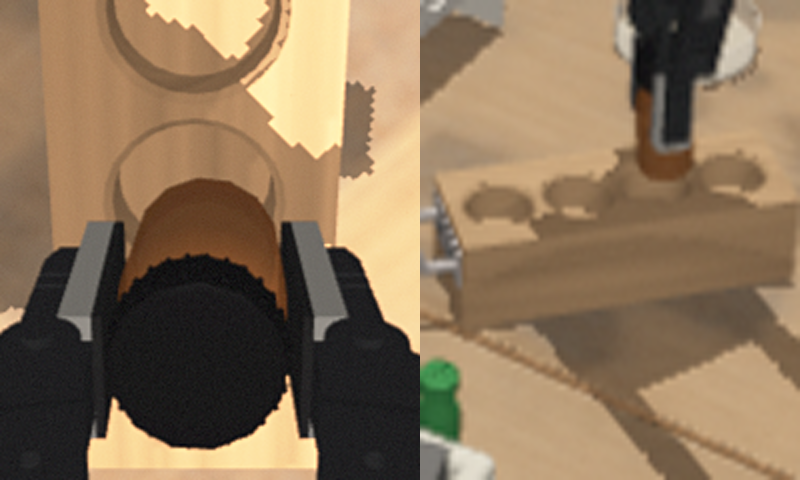

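Run:
```python
from h import *
v=np.load('rack.npy');u=np.array([np.cos(v[2]),np.sin(v[2])]);n=np.array([u[1],-u[0]]);d=v[:2]-.0225*u
p=shot('wrist');T=telemetry.sense()['ee_pos']
def rel(r,c,z): X=onz(p,r,c,z)[:2]-d; return np.round(1000*np.array([X@u,X@n]),1)
print('tcp rel',1000*(T[:2]-d)@u,1000*(T[:2]-d)@n)
for z in (.032,.036,.042,.046): print(z,'base front',rel(269,317.5,z))
for z in (.094,.098,.105,.11): print(z,'cap',rel(362,318.5,z),'capR',np.linalg.norm(rel(362,318.5-45,z)-rel(362,318.5+45,z))/2, 'front',rel(322,318.5,z),'back',rel(404,318.5,z))
print('hole top edge',rel(180+119/2,318.5,.04),'sides',rel(280,274,.04),rel(280,362,.04))
```

```text
tcp rel -1.6633811721354121 1.6875748840580662
0.032 base front [2.4 0. ]
0.036 base front [4.  0.1]
0.042 base front [6.5 0.1]
0.046 base front [8.1 0.2]
0.094 cap [-5.8  0.9] capR 14.950083611806322 front [9.2 0.9] back [-22.6   0.8]
0.098 cap [-3.   0.9] capR 14.45008650493138 front [11.5  1. ] back [-19.2   0.8]
0.105 cap [1.9 1. ] capR 13.55 front [15.4  1. ] back [-13.3   0.9]
0.11 cap [5.4 1. ] capR 12.9 front [18.2  1.1] back [-9.1  0.9]
hole top edge [19.7  0.6] sides [  0.3 -19.9] [ 0.2 20.5]
```

The pressing contact swung the base back: its centre is about 8 mm short along the row, while the hole estimate itself is right. I'll shift forward 7 mm and lower gently.

```bash
python3 -m jog '[{"grip":1,"x":0,"y":0,"z":-0.2,"spin":0},{"grip":1,"x":0.24,"y":-0.04,"z":0,"spin":0},{"grip":1,"x":0,"y":0,"z":0,"spin":0},{"grip":1,"x":0,"y":0,"z":0.15,"spin":0},{"grip":1,"x":0,"y":0,"z":0.1,"spin":0},{"grip":1,"x":0,"y":0,"z":0.1,"spin":0},{"grip":1,"x":0,"y":0,"z":0.1,"spin":0},{"grip":1,"x":0,"y":0,"z":0,"spin":0},{"grip":1,"x":0,"y":0,"z":0,"spin":0}]' 30
```

```text
t: 13.12
ee_pos: [0.5159, -0.2055, 0.0243]
ee_rot: [0.919, 0.395, -0.0, -0.0]
wrist_force: [-0.1, 0.2, -0.5]
width: 0.0302
grip_force: 39.3
```

```bash
python3 -m jog '[{"grip":1,"x":0,"y":0,"z":0.1,"spin":0},{"grip":1,"x":0,"y":0,"z":0.1,"spin":0},{"grip":1,"x":0,"y":0,"z":0,"spin":0},{"grip":1,"x":0,"y":0,"z":0,"spin":0}]' 30
python3 - <<'E'
from h import *
v=np.load('rack.npy');u=np.array([np.cos(v[2]),np.sin(v[2])]);n=np.array([u[1],-u[0]]);d=v[:2]-.0225*u
T=telemetry.sense()['ee_pos'];print('tcp rel',1000*(T[:2]-d)@u,1000*(T[:2]-d)@n,T[2])
p=shot('wrist');q=shot('side');r=shot('scene')
a=cv2.resize(p['image'][180:420,220:430],(420,480),interpolation=2)
cv2.imwrite('pics/p2.png',np.hstack([a,np.vstack([cv2.resize(q['image'][200:290,300:390],(300,240),interpolation=2),cv2.resize(r['image'][210:300,310:400],(300,240),interpolation=2)])]))
E
```

```text
t: 13.45
ee_pos: [0.516, -0.2055, 0.0184]
ee_rot: [0.919, 0.395, -0.0, -0.0]
wrist_force: [1.0, 0.2, -0.7]
width: 0.0305
grip_force: 39.3
tcp rel 5.663789507985081 0.5905453579371045 0.01844589837823185
```

View pics/p2.png

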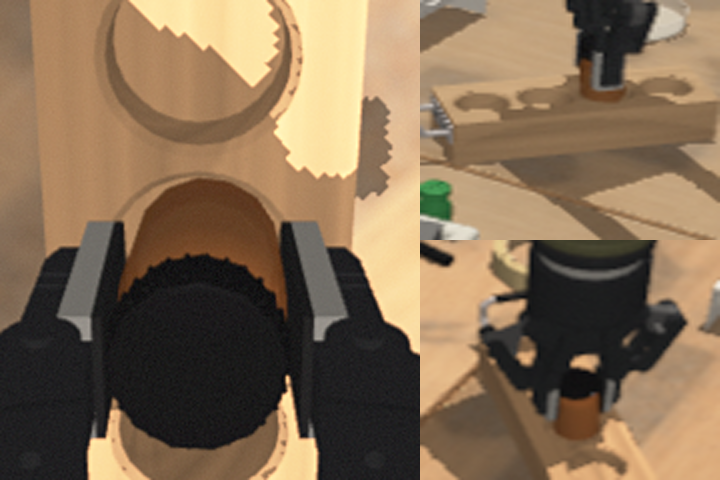

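Amber's base is inside hole 3's rim with no contact force. Continuing down.

```bash
python3 -m jog '[{"grip":1,"x":0,"y":0,"z":0.07,"spin":0},{"grip":1,"x":0,"y":0,"z":0.07,"spin":0},{"grip":1,"x":0,"y":0,"z":0,"spin":0},{"grip":1,"x":0,"y":0,"z":0,"spin":0}]' 30;  python3 -m jog '[{"grip":1,"x":0,"y":0,"z":0.05,"spin":0},{"grip":1,"x":0,"y":0,"z":0.05,"spin":0},{"grip":1,"x":0,"y":0,"z":0,"spin":0},{"grip":1,"x":0,"y":0,"z":0,"spin":0}]' 30
```

```text
t: 13.93
ee_pos: [0.5161, -0.2055, 0.0143]
ee_rot: [0.919, 0.395, -0.0, -0.0]
wrist_force: [0.3, 0.1, -0.4]
width: 0.0305
grip_force: 39.3
t: 14.27
ee_pos: [0.5162, -0.2056, 0.0114]
ee_rot: [0.919, 0.395, -0.0, -0.0]
wrist_force: [-0.6, -0.1, -0.3]
width: 0.0305
grip_force: 39.3
```

```bash
python3 -m jog '[{"grip":1,"x":0,"y":0,"z":0.06,"spin":0},{"grip":1,"x":0,"y":0,"z":0.05,"spin":0},{"grip":1,"x":0,"y":0,"z":0,"spin":0},{"grip":1,"x":0,"y":0,"z":0,"spin":0}]' 30;  python3 -m jog '[{"grip":1,"x":0,"y":0,"z":0.04,"spin":0},{"grip":1,"x":0,"y":0,"z":0.03,"spin":0},{"grip":1,"x":0,"y":0,"z":0,"spin":0},{"grip":1,"x":0,"y":0,"z":0,"spin":0}]' 30
```

```text
t: 14.6
ee_pos: [0.5161, -0.2057, 0.0082]
ee_rot: [0.919, 0.395, -0.0, -0.0]
wrist_force: [-1.5, -0.8, 1.3]
width: 0.0304
grip_force: 39.6
t: 14.93
ee_pos: [0.516, -0.2059, 0.0078]
ee_rot: [0.919, 0.395, -0.0, 0.0]
wrist_force: [-4.6, -0.4, 14.8]
width: 0.0306
grip_force: 40.8
```

```bash
python3 -m jog '[{"grip":1,"x":0,"y":0,"z":-0.04,"spin":0},{"grip":0.2,"x":0,"y":0,"z":0,"spin":0},{"grip":0.1,"x":0,"y":0,"z":0,"spin":0},{"grip":0,"x":0,"y":0,"z":0,"spin":0},{"grip":-0.5,"x":0,"y":0,"z":0,"spin":0},{"grip":-1,"x":0,"y":0,"z":0,"spin":0},{"grip":-1,"x":0,"y":0,"z":0,"spin":0},{"grip":-1,"x":0,"y":0,"z":0,"spin":0},{"grip":-1,"x":0,"y":0,"z":-0.4,"spin":0},{"grip":-1,"x":0,"y":0,"z":-1,"spin":0},{"grip":-1,"x":0,"y":0,"z":-1,"spin":0},{"grip":-1,"x":0,"y":0,"z":-1,"spin":0}]' 30
python3 - <<'E'
from h import *
v=np.load('rack.npy');u=np.array([np.cos(v[2]),np.sin(v[2])]);n=np.array([u[1],-u[0]])
for nm in('scene','side','wrist'):
    p=shot(nm)
    for k,l in enumerate((.0675,.0225,-.0225,-.0675)):
        d=v[:2]+l*u; print(nm,k+1,'upright body mid',np.round(proj(p,(*d,.059))),'cap',np.round(proj(p,(*d,.074))))
    for x in regions_of(p,'amber_bottle')[:2]:
        rr,cc=np.where(x['region']);print(' amber',round(x['score'],2),np.round(x['pixel']),rr.min(),rr.max(),cc.min(),cc.max())
E
```

```text
t: 15.93
ee_pos: [0.5157, -0.2053, 0.1099]
ee_rot: [0.919, 0.395, -0.001, -0.001]
wrist_force: [0.3, -0.4, -0.1]
width: 0.0854
grip_force: 0.0
scene 1 upright body mid [245. 343.] cap [241. 343.]
scene 2 upright body mid [259. 349.] cap [254. 349.]
scene 3 upright body mid [273. 355.] cap [268. 355.]
scene 4 upright body mid [287. 362.] cap [283. 362.]
side 1 upright body mid [231. 318.] cap [225. 319.]
side 2 upright body mid [229. 337.] cap [223. 338.]
side 3 upright body mid [227. 356.] cap [221. 356.]
side 4 upright body mid [225. 374.] cap [219. 374.]
 amber 0.52 [227. 356.] 218 236 350 361
wrist 1 upright body mid [ 96. 317.] cap [ 95. 317.]
wrist 2 upright body mid [179. 318.] cap [183. 318.]
wrist 3 upright body mid [253. 318.] cap [261. 318.]
wrist 4 upright body mid [319. 318.] cap [331. 318.]
 amber 0.96 [251. 318.] 216 287 294 345
```

Amber stands in hole 3 (side pixel (227,356) is exactly as predicted). Next is stoppered, for hole 4.

```bash
python3 -m jog '[{"grip":-1,"x":0,"y":0,"z":-0.6,"spin":-0.5},{"grip":-1,"x":0,"y":0,"z":0,"spin":-1},{"grip":-1,"x":0,"y":0,"z":0,"spin":-1},{"grip":-1,"x":0,"y":0,"z":0,"spin":-1},{"grip":-1,"x":0,"y":0,"z":0,"spin":-1},{"grip":-1,"x":0,"y":0,"z":0,"spin":-1},{"grip":-1,"x":0,"y":0,"z":0,"spin":-1},{"grip":-1,"x":0,"y":0,"z":0,"spin":-1},{"grip":-1,"x":0,"y":0,"z":0,"spin":-0.7},{"grip":-1,"x":0,"y":0,"z":0,"spin":0},{"grip":-1,"x":0,"y":0,"z":0,"spin":0}]' 30
python3 -m jog '[{"grip":-1,"x":0.6,"y":0.06,"z":0,"spin":0},{"grip":-1,"x":0.95,"y":0.06,"z":0,"spin":0},{"grip":-1,"x":0.95,"y":0.06,"z":0,"spin":0},{"grip":-1,"x":0.95,"y":0.06,"z":0,"spin":0},{"grip":-1,"x":0.95,"y":0.06,"z":0,"spin":0},{"grip":-1,"x":0.95,"y":0.06,"z":0,"spin":0},{"grip":-1,"x":0.95,"y":0.06,"z":0,"spin":0},{"grip":-1,"x":0.95,"y":0.06,"z":0,"spin":0},{"grip":-1,"x":0.95,"y":0.06,"z":0,"spin":0},{"grip":-1,"x":0.95,"y":0.06,"z":0,"spin":0},{"grip":-1,"x":0.6,"y":0,"z":0,"spin":0},{"grip":-1,"x":0,"y":0,"z":0,"spin":0}]' 30
python3 -m jog '[{"grip":-1,"x":0,"y":0,"z":0,"spin":0},{"grip":-1,"x":0,"y":0,"z":0,"spin":0}]' 30
python3 - <<'E'
from h import *
to(.5045,.0895,.044)
p=shot('wrist')
for th in ('stoppered_vial','open_vial'):
  for x in regions_of(p,th)[:3]: print(th,x['score'],x['pixel'])
print(proj(p,(.5045,.0895,.09)),proj(p,(.495,.18,.085)))
E
```

```text
t: 17.15
ee_pos: [0.5153, -0.2051, 0.1258]
ee_rot: [0.672, 0.741, -0.0, -0.001]
wrist_force: [0.1, -0.6, 0.2]
width: 0.085
grip_force: 0.0
t: 18.15
ee_pos: [0.5041, 0.0905, 0.1267]
ee_rot: [0.671, 0.742, 0.0, -0.001]
wrist_force: [0.1, -0.6, 0.9]
width: 0.0854
grip_force: 0.0
t: 18.32
ee_pos: [0.5049, 0.0867, 0.1269]
ee_rot: [0.671, 0.741, -0.001, -0.0]
wrist_force: [0.5, -0.0, -0.6]
width: 0.0855
grip_force: 0.0
tcp [0.5049 0.0867 0.1269] tilt/yaw of x 95.67 shift units [ 9.500e-02 -1.000e-03  2.763e+00]
stoppered_vial 0.88 [334.5, 332.0]
stoppered_vial 0.81 [179.0, 472.0]
open_vial 0.82 [76.9, 316.2]
[246.71082746 321.39805275] [ 75.00510231 320.50810445]
```

```bash
python3 -m jog '[{"grip":-1,"x":0.09,"y":0,"z":0.6,"spin":0},{"grip":-1,"x":0,"y":0,"z":0.9,"spin":0},{"grip":-1,"x":0,"y":0,"z":0.7,"spin":0},{"grip":-1,"x":0,"y":0,"z":0.4,"spin":0},{"grip":-1,"x":0,"y":0,"z":0.15,"spin":0},{"grip":-1,"x":0,"y":0,"z":0,"spin":0},{"grip":-1,"x":0,"y":0,"z":0,"spin":0},{"grip":-1,"x":0,"y":0,"z":0,"spin":0},{"grip":-1,"x":0,"y":0,"z":0,"spin":0}]' 30
python3 -m jog '[{"grip":0,"x":0,"y":0,"z":0,"spin":0},{"grip":0.1,"x":0,"y":0,"z":0,"spin":0},{"grip":0.3,"x":0,"y":0,"z":0,"spin":0},{"grip":0.5,"x":0,"y":0,"z":0,"spin":0},{"grip":1,"x":0,"y":0,"z":0,"spin":0},{"grip":1,"x":0,"y":0,"z":0,"spin":0},{"grip":1,"x":0,"y":0,"z":0,"spin":0},{"grip":1,"x":0,"y":0,"z":0,"spin":0},{"grip":1,"x":0,"y":0,"z":0,"spin":0}]' 30
```

```text
t: 19.22
ee_pos: [0.506, 0.0899, 0.0459]
ee_rot: [0.671, 0.741, 0.001, 0.001]
wrist_force: [-0.2, 0.2, 0.8]
width: 0.0854
grip_force: 0.0
t: 19.97
ee_pos: [0.5049, 0.09, 0.045]
ee_rot: [0.671, 0.741, 0.0, 0.0]
wrist_force: [-1.2, 0.1, 2.6]
width: 0.0214
grip_force: 29.3
```

```bash
python3 -m jog '[{"grip":1,"x":0,"y":0,"z":-0.3,"spin":0},{"grip":1,"x":0,"y":0,"z":-0.6,"spin":0},{"grip":1,"x":0,"y":0,"z":-0.8,"spin":0},{"grip":1,"x":0,"y":0,"z":-0.8,"spin":0},{"grip":1,"x":0,"y":0,"z":-0.5,"spin":0},{"grip":1,"x":-0.4,"y":-0.1,"z":0,"spin":0},{"grip":1,"x":-0.8,"y":-0.15,"z":0,"spin":0},{"grip":1,"x":-0.9,"y":-0.15,"z":0,"spin":0},{"grip":1,"x":-0.95,"y":-0.15,"z":0,"spin":0},{"grip":1,"x":-0.95,"y":-0.15,"z":0,"spin":0},{"grip":1,"x":-0.95,"y":-0.15,"z":0,"spin":0},{"grip":1,"x":-0.95,"y":-0.15,"z":0,"spin":0}]' 30
python3 -m jog '[{"grip":1,"x":-0.95,"y":-0.15,"z":0,"spin":0},{"grip":1,"x":-0.95,"y":-0.15,"z":0,"spin":0},{"grip":1,"x":-0.9,"y":-0.15,"z":0,"spin":0},{"grip":1,"x":-0.9,"y":-0.15,"z":0,"spin":0},{"grip":1,"x":-0.8,"y":-0.15,"z":0,"spin":0},{"grip":1,"x":-0.5,"y":-0.15,"z":0,"spin":0.4},{"grip":1,"x":0,"y":0,"z":0,"spin":0.8},{"grip":1,"x":0,"y":0,"z":0,"spin":1},{"grip":1,"x":0,"y":0,"z":0,"spin":1},{"grip":1,"x":0,"y":0,"z":0,"spin":1},{"grip":1,"x":0,"y":0,"z":0,"spin":1},{"grip":1,"x":0,"y":0,"z":0,"spin":1}]' 30
python3 -m jog '[{"grip":1,"x":0,"y":0,"z":0,"spin":1},{"grip":1,"x":0,"y":0,"z":0,"spin":0.8},{"grip":1,"x":0,"y":0,"z":0,"spin":0.2},{"grip":1,"x":0,"y":0,"z":0,"spin":0},{"grip":1,"x":0,"y":0,"z":0,"spin":0}]' 30
python3 - <<'E'
from h import *
to(.4808,-.242,.013)
p=shot('wrist')
T=telemetry.sense()['ee_pos']
for th in ('stoppered_vial','amber_bottle'):
  for x in regions_of(p,th)[:2]:
    rr,cc=np.where(x['region']);print(th,x['score'],np.round(x['pixel']),rr.min(),rr.max(),cc.min(),cc.max())
print('expected held base, top',proj(p,T+[0,0,.009]),proj(p,T+[0,0,.057]))
E
```

```text
t: 20.97
ee_pos: [0.4911, -0.091, 0.134]
ee_rot: [0.671, 0.741, -0.001, -0.001]
wrist_force: [0.6, -0.8, 0.6]
width: 0.0214
grip_force: 29.7
t: 21.97
ee_pos: [0.4792, -0.2414, 0.1337]
ee_rot: [0.874, 0.486, -0.001, -0.001]
wrist_force: [-0.6, -0.2, 0.4]
width: 0.0214
grip_force: 29.7
t: 22.38
ee_pos: [0.48, -0.2412, 0.1343]
ee_rot: [0.918, 0.396, -0.0, -0.0]
wrist_force: [-0.1, 0.2, -0.5]
width: 0.0212
grip_force: 29.7
tcp [ 0.48   -0.2412  0.1343] tilt/yaw of x 46.6 shift units [2.000e-03 4.200e-02 4.043e+00]
stoppered_vial 0.6 [316. 319.] 265 367 292 349
amber_bottle 0.6 [162. 321.] 135 192 299 348
expected held base, top [284.19728767 321.16920395] [342.09206208 321.19371592]
```

```bash
python3 -m jog '[{"grip":1,"x":0.05,"y":0.04,"z":0.5,"spin":0},{"grip":1,"x":0,"y":0,"z":0.9,"spin":0},{"grip":1,"x":0,"y":0,"z":0.9,"spin":0},{"grip":1,"x":0,"y":0,"z":0.5,"spin":0},{"grip":1,"x":0,"y":0,"z":0.2,"spin":0},{"grip":1,"x":0,"y":0,"z":0.15,"spin":0},{"grip":1,"x":0,"y":0,"z":0.15,"spin":0},{"grip":1,"x":0,"y":0,"z":0.1,"spin":0},{"grip":1,"x":0,"y":0,"z":0,"spin":0},{"grip":1,"x":0,"y":0,"z":0,"spin":0}]' 30
```

```text
t: 23.37
ee_pos: [0.4831, -0.2412, 0.0335]
ee_rot: [0.919, 0.395, 0.0, 0.001]
wrist_force: [1.2, 0.2, 0.6]
width: 0.0213
grip_force: 29.7
```

```bash
python3 -m jog '[{"grip":1,"x":-0.04,"y":-0.02,"z":0.1,"spin":0},{"grip":1,"x":0,"y":0,"z":0.12,"spin":0},{"grip":1,"x":0,"y":0,"z":0.12,"spin":0},{"grip":1,"x":0,"y":0,"z":0.1,"spin":0},{"grip":1,"x":0,"y":0,"z":0.06,"spin":0},{"grip":1,"x":0,"y":0,"z":0,"spin":0},{"grip":1,"x":0,"y":0,"z":0,"spin":0}]' 30
```

```text
t: 23.95
ee_pos: [0.4811, -0.2412, 0.0176]
ee_rot: [0.919, 0.395, -0.0, -0.0]
wrist_force: [0.2, 0.3, 0.5]
width: 0.0217
grip_force: 29.7
```

No contact yet, so it is inside the hole.

```bash
python3 -m jog '[{"grip":1,"x":0,"y":0,"z":0.06,"spin":0},{"grip":1,"x":0,"y":0,"z":0.06,"spin":0},{"grip":1,"x":0,"y":0,"z":0,"spin":0},{"grip":1,"x":0,"y":0,"z":0,"spin":0}]' 30; python3 -m jog '[{"grip":1,"x":0,"y":0,"z":0.04,"spin":0},{"grip":1,"x":0,"y":0,"z":0.03,"spin":0},{"grip":1,"x":0,"y":0,"z":0,"spin":0},{"grip":1,"x":0,"y":0,"z":0,"spin":0}]' 30
```

```text
t: 24.28
ee_pos: [0.4812, -0.2412, 0.0141]
ee_rot: [0.919, 0.395, -0.0, -0.0]
wrist_force: [0.3, 0.1, -0.7]
width: 0.0213
grip_force: 29.7
t: 24.62
ee_pos: [0.4815, -0.2415, 0.013]
ee_rot: [0.919, 0.395, 0.0, 0.0]
wrist_force: [-1.5, 0.1, 7.0]
width: 0.0216
grip_force: 30.4
```

It touched the floor at the expected height. Releasing, then going for the open vial.

```bash
python3 -m jog '[{"grip":0.4,"x":0,"y":0,"z":0,"spin":0},{"grip":0.2,"x":0,"y":0,"z":0,"spin":0},{"grip":0,"x":0,"y":0,"z":0,"spin":0},{"grip":-0.5,"x":0,"y":0,"z":0,"spin":0},{"grip":-1,"x":0,"y":0,"z":0,"spin":0},{"grip":-1,"x":0,"y":0,"z":0,"spin":0},{"grip":-1,"x":0,"y":0,"z":0,"spin":0},{"grip":-1,"x":0,"y":0,"z":-0.5,"spin":0},{"grip":-1,"x":0,"y":0,"z":-1,"spin":0},{"grip":-1,"x":0,"y":0,"z":-1,"spin":0},{"grip":-1,"x":0,"y":0,"z":-1,"spin":0},{"grip":-1,"x":0,"y":0,"z":-0.4,"spin":-0.5}]' 30
python3 -m jog '[{"grip":-1,"x":0,"y":0,"z":0,"spin":-1},{"grip":-1,"x":0,"y":0,"z":0,"spin":-1},{"grip":-1,"x":0,"y":0,"z":0,"spin":-1},{"grip":-1,"x":0,"y":0,"z":0,"spin":-1},{"grip":-1,"x":0,"y":0,"z":0,"spin":-1},{"grip":-1,"x":0,"y":0,"z":0,"spin":-1},{"grip":-1,"x":0,"y":0,"z":0,"spin":-1},{"grip":-1,"x":0,"y":0,"z":0,"spin":-0.7},{"grip":-1,"x":0,"y":0,"z":0,"spin":0},{"grip":-1,"x":0,"y":0,"z":0,"spin":0}]' 30
python3 - <<'E'
from h import *
to(.495,.180,.044)
v=np.load('rack.npy');u=np.array([np.cos(v[2]),np.sin(v[2])])
for nm in('side','scene'):
    p=shot(nm); print(nm,[np.round(proj(p,(*(v[:2]+l*u),.055))).tolist() for l in (-.0225,-.0675)])
    for th in ('stoppered_vial','amber_bottle'):
        for x in regions_of(p,th)[:4]: print(th,round(x['score'],2),np.round(x['pixel']))
E
```

```text
t: 25.62
ee_pos: [0.4834, -0.2426, 0.1331]
ee_rot: [0.908, 0.419, 0.002, 0.003]
wrist_force: [0.4, -0.9, 1.1]
width: 0.0858
grip_force: 0.0
t: 26.45
ee_pos: [0.4811, -0.2412, 0.129]
ee_rot: [0.672, 0.741, -0.0, -0.0]
wrist_force: [-0.7, -0.1, 0.5]
width: 0.0853
grip_force: 0.0
tcp [ 0.4811 -0.2412  0.129 ] tilt/yaw of x 95.57 shift units [13.93   1.825  2.836]
side [[228.0, 356.0], [226.0, 374.0]]
stoppered_vial 0.7 [225. 373.]
stoppered_vial 0.68 [273. 304.]
stoppered_vial 0.5 [300. 229.]
amber_bottle 0.75 [334. 248.]
amber_bottle 0.62 [228. 357.]
scene [[274.0, 355.0], [289.0, 362.0]]
stoppered_vial 0.7 [288. 361.]
stoppered_vial 0.67 [204. 257.]
stoppered_vial 0.51 [244. 284.]
amber_bottle 0.51 [274. 355.]
```

Stoppered is in hole 4 and amber in hole 3, both as predicted. Moving to the open vial (13.93, 1.82).

```bash
python3 -m jog '[{"grip":-1,"x":0.6,"y":0.1,"z":0,"spin":0},{"grip":-1,"x":1,"y":0.13,"z":0,"spin":0},{"grip":-1,"x":1,"y":0.13,"z":0,"spin":0},{"grip":-1,"x":1,"y":0.13,"z":0,"spin":0},{"grip":-1,"x":1,"y":0.13,"z":0,"spin":0},{"grip":-1,"x":1,"y":0.13,"z":0,"spin":0},{"grip":-1,"x":1,"y":0.13,"z":0,"spin":0},{"grip":-1,"x":1,"y":0.13,"z":0,"spin":0},{"grip":-1,"x":1,"y":0.13,"z":0,"spin":0},{"grip":-1,"x":1,"y":0.13,"z":0,"spin":0},{"grip":-1,"x":1,"y":0.13,"z":0,"spin":0},{"grip":-1,"x":1,"y":0.13,"z":0,"spin":0}]' 30
python3 -m jog '[{"grip":-1,"x":1,"y":0.13,"z":0,"spin":0},{"grip":-1,"x":0.9,"y":0.13,"z":0,"spin":-0.05},{"grip":-1,"x":0.43,"y":0,"z":0,"spin":0},{"grip":-1,"x":0,"y":0,"z":0,"spin":0},{"grip":-1,"x":0,"y":0,"z":0,"spin":0},{"grip":-1,"x":0,"y":0,"z":0,"spin":0}]' 30
python3 - <<'E'
from h import *
to(.495,.180,.044)
p=shot('wrist');T=telemetry.sense()['ee_pos'];print(proj(p,(.495,.18,.085)),proj(p,(.4903,.2235,.094)))
for th in ('open_vial','slim_vial'):
  for x in regions_of(p,th)[:3]:
    rr,cc=np.where(x['region']);print(th,round(x['score'],2),np.round(x['pixel']),rr.min(),rr.max(),cc.min(),cc.max())
E
```

```text
t: 27.75
ee_pos: [0.4923, 0.111, 0.1293]
ee_rot: [0.671, 0.741, 0.0, 0.0]
wrist_force: [0.6, -0.1, 0.2]
width: 0.0853
grip_force: 0.0
t: 28.25
ee_pos: [0.4928, 0.1788, 0.129]
ee_rot: [0.669, 0.743, -0.001, 0.0]
wrist_force: [-0.5, -0.1, -0.3]
width: 0.0853
grip_force: 0.0
tcp [0.4928 0.1788 0.129 ] tilt/yaw of x 95.99 shift units [0.033 0.079 2.832]
[245.83132008 325.46038843] [173.25156336 325.68922921]
open_vial 0.79 [244. 323.] 219 272 303 345
slim_vial 0.84 [145. 181.] 132 164 155 208
slim_vial 0.7 [173. 329.] 151 195 308 340
slim_vial 0.65 [139. 515.] 127 156 478 541
```

```bash
python3 -m jog '[{"grip":-1,"x":0.03,"y":0.07,"z":0.6,"spin":0},{"grip":-1,"x":0,"y":0,"z":0.9,"spin":0},{"grip":-1,"x":0,"y":0,"z":0.7,"spin":0},{"grip":-1,"x":0,"y":0,"z":0.4,"spin":0},{"grip":-1,"x":0,"y":0,"z":0.22,"spin":0},{"grip":-1,"x":0,"y":0,"z":0,"spin":0},{"grip":-1,"x":0,"y":0,"z":0,"spin":0},{"grip":-1,"x":0,"y":0,"z":0,"spin":0},{"grip":-1,"x":0,"y":0,"z":0,"spin":0}]' 30
python3 -m jog '[{"grip":0,"x":0,"y":0,"z":0,"spin":0},{"grip":0.1,"x":0,"y":0,"z":0,"spin":0},{"grip":0.3,"x":0,"y":0,"z":0,"spin":0},{"grip":0.5,"x":0,"y":0,"z":0,"spin":0},{"grip":1,"x":0,"y":0,"z":0,"spin":0},{"grip":1,"x":0,"y":0,"z":0,"spin":0},{"grip":1,"x":0,"y":0,"z":0,"spin":0},{"grip":1,"x":0,"y":0,"z":0,"spin":0},{"grip":1,"x":0,"y":0,"z":0,"spin":0}]' 30
```

```text
t: 29.15
ee_pos: [0.4962, 0.1811, 0.0456]
ee_rot: [0.669, 0.743, 0.001, 0.001]
wrist_force: [-0.4, -0.5, 0.0]
width: 0.085
grip_force: 0.0
t: 29.9
ee_pos: [0.4951, 0.181, 0.0447]
ee_rot: [0.669, 0.743, 0.0, 0.0]
wrist_force: [-0.7, 0.4, 4.5]
width: 0.024
grip_force: 29.5
```

```bash
python3 -m jog '[{"grip":1,"x":0,"y":0,"z":-0.3,"spin":0},{"grip":1,"x":0,"y":0,"z":-0.6,"spin":0},{"grip":1,"x":0,"y":0,"z":-0.8,"spin":0},{"grip":1,"x":0,"y":0,"z":-0.8,"spin":0},{"grip":1,"x":0,"y":0,"z":-0.5,"spin":0},{"grip":1,"x":-0.5,"y":0.03,"z":0,"spin":0},{"grip":1,"x":-0.8,"y":0.03,"z":0,"spin":0},{"grip":1,"x":-0.95,"y":0.03,"z":0,"spin":0},{"grip":1,"x":-0.95,"y":0.03,"z":0,"spin":0},{"grip":1,"x":-0.95,"y":0.03,"z":0,"spin":0},{"grip":1,"x":-0.95,"y":0.03,"z":0,"spin":0},{"grip":1,"x":-0.95,"y":0.03,"z":0,"spin":0}]' 30
python3 -m jog '[{"grip":1,"x":-0.95,"y":0.03,"z":0,"spin":0},{"grip":1,"x":-0.95,"y":0.03,"z":0,"spin":0},{"grip":1,"x":-0.95,"y":0.03,"z":0,"spin":0},{"grip":1,"x":-0.95,"y":0.03,"z":0,"spin":0},{"grip":1,"x":-0.95,"y":0.03,"z":0,"spin":0},{"grip":1,"x":-0.8,"y":0,"z":0,"spin":0},{"grip":1,"x":-0.42,"y":0,"z":0,"spin":0.4},{"grip":1,"x":0,"y":0,"z":0,"spin":0.8},{"grip":1,"x":0,"y":0,"z":0,"spin":1},{"grip":1,"x":0,"y":0,"z":0,"spin":1},{"grip":1,"x":0,"y":0,"z":0,"spin":1},{"grip":1,"x":0,"y":0,"z":0,"spin":1}]' 30
python3 -m jog '[{"grip":1,"x":0,"y":0,"z":0,"spin":1},{"grip":1,"x":0,"y":0,"z":0,"spin":1},{"grip":1,"x":0,"y":0,"z":0,"spin":0.8},{"grip":1,"x":0,"y":0,"z":0,"spin":0.23},{"grip":1,"x":0,"y":0,"z":0,"spin":0},{"grip":1,"x":0,"y":0,"z":0,"spin":0},{"grip":1,"x":0,"y":0,"z":0,"spin":0}]' 30
python3 - <<'E'
from h import *
to(.5426,-.1765,.013)
p=shot('wrist')
T=telemetry.sense()['ee_pos']
for x in regions_of(p,'open_vial')[:2]:
    rr,cc=np.where(x['region']);print(x['score'],np.round(x['pixel']),rr.min(),rr.max(),cc.min(),cc.max())
print('expected held base, top',proj(p,T+[0,0,.009]),proj(p,T+[0,0,.053]))
E
```

```text
t: 30.9
ee_pos: [0.5203, -0.0002, 0.1349]
ee_rot: [0.669, 0.743, 0.0, 0.0]
wrist_force: [1.1, 0.6, -0.4]
width: 0.024
grip_force: 29.8
t: 31.9
ee_pos: [0.5432, -0.1759, 0.1346]
ee_rot: [0.846, 0.533, -0.0, -0.0]
wrist_force: [0.9, -0.2, -0.7]
width: 0.0243
grip_force: 29.8
t: 32.48
ee_pos: [0.5435, -0.1763, 0.1346]
ee_rot: [0.918, 0.396, -0.0, -0.0]
wrist_force: [1.3, 0.0, -0.1]
width: 0.024
grip_force: 29.8
tcp [ 0.5435 -0.1763  0.1346] tilt/yaw of x 46.69 shift units [-0.025 -0.017  4.052]
0.58 [320. 319.] 266 368 289 352
0.28 [265. 321.] 260 270 304 338
expected held base, top [284.43662208 321.07255184] [336.00498397 321.17516668]
```

```bash
python3 -m jog '[{"grip":1,"x":0.05,"y":-0.02,"z":0.5,"spin":0},{"grip":1,"x":0,"y":0,"z":0.9,"spin":0},{"grip":1,"x":0,"y":0,"z":0.9,"spin":0},{"grip":1,"x":0,"y":0,"z":0.5,"spin":0},{"grip":1,"x":0,"y":0,"z":0.2,"spin":0},{"grip":1,"x":0,"y":0,"z":0.15,"spin":0},{"grip":1,"x":0,"y":0,"z":0.15,"spin":0},{"grip":1,"x":0,"y":0,"z":0.1,"spin":0},{"grip":1,"x":0,"y":0,"z":0,"spin":0},{"grip":1,"x":0,"y":0,"z":0,"spin":0}]' 30
python3 -m jog '[{"grip":1,"x":0,"y":0,"z":0.1,"spin":0},{"grip":1,"x":0,"y":0,"z":0.12,"spin":0},{"grip":1,"x":0,"y":0,"z":0.1,"spin":0},{"grip":1,"x":0,"y":0,"z":0,"spin":0},{"grip":1,"x":0,"y":0,"z":0,"spin":0}]' 30
```

```text
t: 33.42
ee_pos: [0.5447, -0.1753, 0.0332]
ee_rot: [0.918, 0.396, 0.0, 0.0]
wrist_force: [0.3, -0.7, -0.4]
width: 0.024
grip_force: 29.8
t: 33.83
ee_pos: [0.5439, -0.1749, 0.0226]
ee_rot: [0.918, 0.396, -0.0, -0.0]
wrist_force: [0.3, -0.2, -0.5]
width: 0.024
grip_force: 29.8
```

```bash
python3 -m jog '[{"grip":1,"x":0,"y":0,"z":0.1,"spin":0},{"grip":1,"x":0,"y":0,"z":0.1,"spin":0},{"grip":1,"x":0,"y":0,"z":0.06,"spin":0},{"grip":1,"x":0,"y":0,"z":0,"spin":0},{"grip":1,"x":0,"y":0,"z":0,"spin":0}]' 30; python3 -m jog '[{"grip":1,"x":0,"y":0,"z":0.05,"spin":0},{"grip":1,"x":0,"y":0,"z":0.05,"spin":0},{"grip":1,"x":0,"y":0,"z":0,"spin":0},{"grip":1,"x":0,"y":0,"z":0,"spin":0}]' 30
```

```text
t: 34.25
ee_pos: [0.544, -0.175, 0.0149]
ee_rot: [0.918, 0.396, -0.0, -0.0]
wrist_force: [0.1, -0.3, 0.7]
width: 0.024
grip_force: 29.8
t: 34.58
ee_pos: [0.5445, -0.1751, 0.0127]
ee_rot: [0.918, 0.396, 0.0, 0.0]
wrist_force: [-0.2, 0.7, 4.8]
width: 0.0244
grip_force: 30.2
```

Seated. Releasing and going for the slim vial.

```bash
python3 -m jog '[{"grip":0.3,"x":0,"y":0,"z":0,"spin":0},{"grip":0.15,"x":0,"y":0,"z":0,"spin":0},{"grip":0,"x":0,"y":0,"z":0,"spin":0},{"grip":-0.5,"x":0,"y":0,"z":0,"spin":0},{"grip":-1,"x":0,"y":0,"z":0,"spin":0},{"grip":-1,"x":0,"y":0,"z":0,"spin":0},{"grip":-1,"x":0,"y":0,"z":0,"spin":0},{"grip":-1,"x":0,"y":0,"z":-0.5,"spin":0},{"grip":-1,"x":0,"y":0,"z":-1,"spin":0},{"grip":-1,"x":0,"y":0,"z":-1,"spin":0},{"grip":-1,"x":0,"y":0,"z":-1,"spin":0},{"grip":-1,"x":0,"y":0,"z":-0.6,"spin":-0.5}]' 30
python3 -m jog '[{"grip":-1,"x":0,"y":0,"z":0,"spin":-1},{"grip":-1,"x":0,"y":0,"z":0,"spin":-1},{"grip":-1,"x":0,"y":0,"z":0,"spin":-1},{"grip":-1,"x":0,"y":0,"z":0,"spin":-1},{"grip":-1,"x":0,"y":0,"z":0,"spin":-1},{"grip":-1,"x":0,"y":0,"z":0,"spin":-1},{"grip":-1,"x":0,"y":0,"z":0,"spin":-1},{"grip":-1,"x":0,"y":0,"z":0,"spin":-0.7},{"grip":-1,"x":0,"y":0,"z":0,"spin":0},{"grip":-1,"x":0,"y":0,"z":0,"spin":0}]' 30
python3 - <<'E'
from h import *
to(.4908,.2235,.044)
v=np.load('rack.npy');u=np.array([np.cos(v[2]),np.sin(v[2])])
for nm in('side','scene'):
    p=shot(nm); print(nm,[np.round(proj(p,(*(v[:2]+l*u),.053))).tolist() for l in (.0225,)])
    for th in ('open_vial',):
        for x in regions_of(p,th)[:4]: print(th,round(x['score'],2),np.round(x['pixel']))
E
```

```text
t: 35.58
ee_pos: [0.5456, -0.1756, 0.1383]
ee_rot: [0.908, 0.42, 0.001, 0.001]
wrist_force: [0.4, -0.0, 1.3]
width: 0.0853
grip_force: 0.0
t: 36.42
ee_pos: [0.544, -0.175, 0.135]
ee_rot: [0.671, 0.741, -0.0, -0.0]
wrist_force: [-0.9, 0.2, -0.6]
width: 0.0854
grip_force: 0.0
tcp [ 0.544 -0.175  0.135] tilt/yaw of x 95.7 shift units [13.393 -0.446  3.036]
side [[231.0, 337.0]]
open_vial 0.71 [231. 335.]
scene [[260.0, 349.0]]
```

```bash
python3 -m jog '[{"grip":-1,"x":0.6,"y":-0.03,"z":0,"spin":0},{"grip":-1,"x":1,"y":-0.04,"z":0,"spin":0},{"grip":-1,"x":1,"y":-0.04,"z":0,"spin":0},{"grip":-1,"x":1,"y":-0.04,"z":0,"spin":0},{"grip":-1,"x":1,"y":-0.04,"z":0,"spin":0},{"grip":-1,"x":1,"y":-0.04,"z":0,"spin":0},{"grip":-1,"x":1,"y":-0.04,"z":0,"spin":0},{"grip":-1,"x":1,"y":-0.04,"z":0,"spin":0},{"grip":-1,"x":1,"y":-0.04,"z":0,"spin":0},{"grip":-1,"x":1,"y":-0.04,"z":0,"spin":0},{"grip":-1,"x":1,"y":-0.04,"z":0,"spin":0},{"grip":-1,"x":1,"y":0,"z":0,"spin":0}]' 30
python3 -m jog '[{"grip":-1,"x":1,"y":0,"z":0,"spin":0},{"grip":-1,"x":0.7,"y":0,"z":0,"spin":-0.03},{"grip":-1,"x":0.1,"y":0,"z":0,"spin":0},{"grip":-1,"x":0,"y":0,"z":0,"spin":0},{"grip":-1,"x":0,"y":0,"z":0,"spin":0},{"grip":-1,"x":0,"y":0,"z":0,"spin":0}]' 30
python3 - <<'E'
from h import *
to(.4908,.2235,.044)
p=shot('wrist');print(proj(p,(.4908,.2235,.094)),proj(p,(.4908,.2235,.116)))
for x in regions_of(p,'slim_vial')[:4]:
    rr,cc=np.where(x['region']);print(round(x['score'],2),np.round(x['pixel']),rr.min(),rr.max(),cc.min(),cc.max())
E
```

```text
t: 37.62
ee_pos: [0.4954, 0.1712, 0.1352]
ee_rot: [0.671, 0.742, -0.0, 0.0]
wrist_force: [1.0, 0.4, -0.6]
width: 0.0854
grip_force: 0.0
t: 38.12
ee_pos: [0.4905, 0.2225, 0.135]
ee_rot: [0.67, 0.743, -0.0, 0.0]
wrist_force: [-0.1, -1.0, -0.7]
width: 0.0853
grip_force: 0.0
tcp [0.4905 0.2225 0.135 ] tilt/yaw of x 95.94 shift units [0.036 0.014 3.034]
[247.31253644 322.18917192] [260.90800869 322.32657297]
0.77 [208. 186.] 189 229 163 211
0.7 [202. 494.] 183 222 465 521
0.64 [248. 324.] 220 273 305 334
```

```bash
python3 -m jog '[{"grip":-1,"x":0.03,"y":0.01,"z":0.6,"spin":0},{"grip":-1,"x":0,"y":0,"z":0.9,"spin":0},{"grip":-1,"x":0,"y":0,"z":0.8,"spin":0},{"grip":-1,"x":0,"y":0,"z":0.5,"spin":0},{"grip":-1,"x":0,"y":0,"z":0.2,"spin":0},{"grip":-1,"x":0,"y":0,"z":0,"spin":0},{"grip":-1,"x":0,"y":0,"z":0,"spin":0},{"grip":-1,"x":0,"y":0,"z":0,"spin":0},{"grip":-1,"x":0,"y":0,"z":0,"spin":0}]' 30
python3 -m jog '[{"grip":0,"x":0,"y":0,"z":0,"spin":0},{"grip":0.1,"x":0,"y":0,"z":0,"spin":0},{"grip":0.3,"x":0,"y":0,"z":0,"spin":0},{"grip":0.5,"x":0,"y":0,"z":0,"spin":0},{"grip":1,"x":0,"y":0,"z":0,"spin":0},{"grip":1,"x":0,"y":0,"z":0,"spin":0},{"grip":1,"x":0,"y":0,"z":0,"spin":0},{"grip":1,"x":0,"y":0,"z":0,"spin":0},{"grip":1,"x":0,"y":0,"z":0,"spin":0}]' 30
```

```text
t: 38.97
ee_pos: [0.492, 0.2248, 0.0464]
ee_rot: [0.669, 0.743, 0.001, 0.001]
wrist_force: [-0.7, -0.2, 0.4]
width: 0.0854
grip_force: 0.0
t: 39.72
ee_pos: [0.4908, 0.2246, 0.0452]
ee_rot: [0.669, 0.743, 0.0, -0.0]
wrist_force: [-1.3, 0.0, 1.2]
width: 0.0165
grip_force: 30.0
```

```bash
python3 -m jog '[{"grip":1,"x":0,"y":0,"z":-0.3,"spin":0},{"grip":1,"x":0,"y":0,"z":-0.6,"spin":0},{"grip":1,"x":0,"y":0,"z":-0.8,"spin":0},{"grip":1,"x":0,"y":0,"z":-0.8,"spin":0},{"grip":1,"x":0,"y":0,"z":-0.5,"spin":0},{"grip":1,"x":-0.5,"y":0.06,"z":0,"spin":0},{"grip":1,"x":-0.8,"y":0.1,"z":0,"spin":0},{"grip":1,"x":-0.95,"y":0.1,"z":0,"spin":0},{"grip":1,"x":-0.95,"y":0.1,"z":0,"spin":0},{"grip":1,"x":-0.95,"y":0.1,"z":0,"spin":0},{"grip":1,"x":-0.95,"y":0.1,"z":0,"spin":0},{"grip":1,"x":-0.95,"y":0.1,"z":0,"spin":0}]' 30
python3 -m jog '[{"grip":1,"x":-0.95,"y":0.1,"z":0,"spin":0},{"grip":1,"x":-0.95,"y":0.1,"z":0,"spin":0},{"grip":1,"x":-0.95,"y":0.1,"z":0,"spin":0},{"grip":1,"x":-0.95,"y":0.1,"z":0,"spin":0},{"grip":1,"x":-0.95,"y":0.1,"z":0,"spin":0},{"grip":1,"x":-0.95,"y":0.1,"z":0,"spin":0},{"grip":1,"x":-0.7,"y":0.1,"z":0,"spin":0},{"grip":1,"x":-0.05,"y":0.1,"z":0,"spin":0.7},{"grip":1,"x":0,"y":0,"z":0,"spin":1},{"grip":1,"x":0,"y":0,"z":0,"spin":1},{"grip":1,"x":0,"y":0,"z":0,"spin":1},{"grip":1,"x":0,"y":0,"z":0,"spin":1}]' 30
python3 -m jog '[{"grip":1,"x":0,"y":0,"z":0,"spin":1},{"grip":1,"x":0,"y":0,"z":0,"spin":1},{"grip":1,"x":0,"y":0,"z":0,"spin":1},{"grip":1,"x":0,"y":0,"z":0,"spin":0.53},{"grip":1,"x":0,"y":0,"z":0,"spin":0},{"grip":1,"x":0,"y":0,"z":0,"spin":0},{"grip":1,"x":0,"y":0,"z":0,"spin":0}]' 30
python3 - <<'E'
from h import *
to(.5735,-.1438,.013)
p=shot('wrist')
T=telemetry.sense()['ee_pos']
for x in regions_of(p,'slim_vial')[:2]:
    rr,cc=np.where(x['region']);print(x['score'],np.round(x['pixel']),rr.min(),rr.max(),cc.min(),cc.max())
print('expected held base, top',proj(p,T+[0,0,.009]),proj(p,T+[0,0,.071]))
E
```

```text
t: 40.72
ee_pos: [0.5295, 0.0448, 0.1357]
ee_rot: [0.669, 0.743, 0.0, 0.0]
wrist_force: [-0.5, -0.0, 0.2]
width: 0.0167
grip_force: 29.8
t: 41.72
ee_pos: [0.5734, -0.1441, 0.1355]
ee_rot: [0.832, 0.555, -0.0, -0.0]
wrist_force: [0.2, -0.1, 0.1]
width: 0.0164
grip_force: 29.8
t: 42.3
ee_pos: [0.5735, -0.1439, 0.1354]
ee_rot: [0.918, 0.396, 0.0, 0.0]
wrist_force: [-0.4, -0.3, 0.6]
width: 0.0165
grip_force: 29.8
tcp [ 0.5735 -0.1439  0.1354] tilt/yaw of x 46.7 shift units [ 2.000e-03 -2.000e-03  4.079e+00]
0.65 [333. 323.] 271 389 296 346
expected held base, top [284.26929324 320.90651666] [367.0181471 321.0445074]
```

```bash
python3 -m jog '[{"grip":1,"x":0.05,"y":0,"z":0.5,"spin":0},{"grip":1,"x":0,"y":0,"z":0.9,"spin":0},{"grip":1,"x":0,"y":0,"z":0.9,"spin":0},{"grip":1,"x":0,"y":0,"z":0.5,"spin":0},{"grip":1,"x":0,"y":0,"z":0.2,"spin":0},{"grip":1,"x":0,"y":0,"z":0.15,"spin":0},{"grip":1,"x":0,"y":0,"z":0.15,"spin":0},{"grip":1,"x":0,"y":0,"z":0.1,"spin":0},{"grip":1,"x":0,"y":0,"z":0,"spin":0},{"grip":1,"x":0,"y":0,"z":0,"spin":0}]' 30
python3 -m jog '[{"grip":1,"x":0,"y":0,"z":0.1,"spin":0},{"grip":1,"x":0,"y":0,"z":0.12,"spin":0},{"grip":1,"x":0,"y":0,"z":0.1,"spin":0},{"grip":1,"x":0,"y":0,"z":0,"spin":0},{"grip":1,"x":0,"y":0,"z":0,"spin":0}]' 30
```

```text
t: 43.23
ee_pos: [0.5751, -0.143, 0.0338]
ee_rot: [0.918, 0.396, 0.0, 0.0]
wrist_force: [-0.8, -0.4, -0.2]
width: 0.0168
grip_force: 29.8
t: 43.65
ee_pos: [0.5742, -0.1426, 0.0232]
ee_rot: [0.918, 0.396, -0.0, -0.0]
wrist_force: [0.2, -0.3, -0.6]
width: 0.0171
grip_force: 29.8
```

```bash
python3 -m jog '[{"grip":1,"x":0,"y":0,"z":0.1,"spin":0},{"grip":1,"x":0,"y":0,"z":0.1,"spin":0},{"grip":1,"x":0,"y":0,"z":0.08,"spin":0},{"grip":1,"x":0,"y":0,"z":0,"spin":0},{"grip":1,"x":0,"y":0,"z":0,"spin":0}]' 30; python3 -m jog '[{"grip":1,"x":0,"y":0,"z":0.05,"spin":0},{"grip":1,"x":0,"y":0,"z":0.04,"spin":0},{"grip":1,"x":0,"y":0,"z":0,"spin":0},{"grip":1,"x":0,"y":0,"z":0,"spin":0}]' 30
```

```text
t: 44.07
ee_pos: [0.5743, -0.1427, 0.0148]
ee_rot: [0.918, 0.396, -0.0, -0.0]
wrist_force: [0.1, -0.4, -0.1]
width: 0.0167
grip_force: 29.8
t: 44.4
ee_pos: [0.5749, -0.1428, 0.0131]
ee_rot: [0.918, 0.396, 0.0, 0.0]
wrist_force: [-2.2, 0.9, 5.2]
width: 0.0164
grip_force: 30.4
```

```bash
python3 -m jog '[{"grip":0.5,"x":0,"y":0,"z":0,"spin":0},{"grip":0.3,"x":0,"y":0,"z":0,"spin":0},{"grip":0,"x":0,"y":0,"z":0,"spin":0},{"grip":-0.5,"x":0,"y":0,"z":0,"spin":0},{"grip":-1,"x":0,"y":0,"z":0,"spin":0},{"grip":-1,"x":0,"y":0,"z":0,"spin":0},{"grip":-1,"x":0,"y":0,"z":0,"spin":0},{"grip":-1,"x":0,"y":0,"z":-0.5,"spin":0},{"grip":-1,"x":0,"y":0,"z":-1,"spin":0},{"grip":-1,"x":0,"y":0,"z":-1,"spin":0},{"grip":-1,"x":0,"y":0,"z":-1,"spin":0},{"grip":-1,"x":0,"y":0,"z":-1,"spin":0}]' 30
python3 -m jog '[{"grip":-1,"x":0,"y":0,"z":-1,"spin":0},{"grip":-1,"x":0.8,"y":0,"z":-0.5,"spin":0},{"grip":-1,"x":0.8,"y":0,"z":0,"spin":0},{"grip":-1,"x":0.4,"y":0,"z":0,"spin":0},{"grip":-1,"x":0,"y":0,"z":0,"spin":0},{"grip":-1,"x":0,"y":0,"z":0,"spin":0}]' 30
python3 - <<'E'
from h import *
q=shot('side');r=shot('scene');w=shot('wrist')
cv2.imwrite('pics/end.png',np.hstack([np.vstack([cv2.resize(q['image'][190:270,280:400],(420,280),interpolation=2),cv2.resize(r['image'][210:310,300:450],(420,280),interpolation=2)]),cv2.resize(w['image'],(372,560))]))
E
```

```text
t: 45.4
ee_pos: [0.5742, -0.1427, 0.1486]
ee_rot: [0.918, 0.396, -0.0, -0.0]
wrist_force: [0.6, -0.5, -0.6]
width: 0.0853
grip_force: 0.0
t: 45.9
ee_pos: [0.6147, -0.0989, 0.1911]
ee_rot: [0.918, 0.396, -0.001, -0.001]
wrist_force: [0.4, -0.4, 0.3]
width: 0.0854
grip_force: 0.0
```

View pics/end.png

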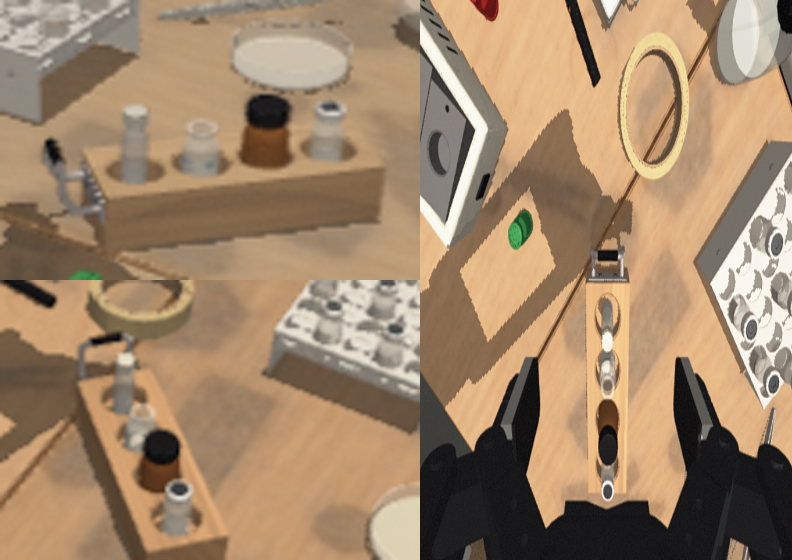

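The final view shows slim, open, amber and stoppered standing upright in order from the handle end (side crop columns 135, 200, 267, 328), and the tape, dish and pen look undisturbed.

```bash
python3 -c "
from rig import robot
print(robot.job_done())"
```

```text
the job is handed in; nothing more can be done
None
```

All four bottles stand upright and released in the cooling rack, in order from the wire handle: slim, open, amber, stoppered. I handed the job in at about 46 s, but no verdict came back. Along the way the amber bottle was tipped roughly 10–15° (limit about 35°) when the gripper first closed on its cap, and it caught the rim of hole 3 once before it seated.

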